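# Park the tall bottle behind its bedside guard

## Task

The tall steel bottle on the crate could get knocked over at night. Push it low on its body, so that it slides along standing upright, into the three-sided wooden guard until it rests against the back rail, then swing the little wooden gate fully shut in front of it. Only push with the fingertips: do not lift, rock or tip the bottle or push on its upper half, and leave the other things on the crate where they are.

Things in the scene. Friction and masses are not known exactly. Their poses are not given: they have to be found in the camera images.
- bottle: slim upright steel water bottle, 185 tall, 56 in diameter (straight to 135 above the foot, then shoulder and black cap 40 wide). About 0.4 kg. Slides on the crate top with friction 0.3 to 0.5: a push more than 55 above the foot may tip it, one below 40 slides it. Origin: centre of the underside; z up along the bottle. (Sizes in mm.)
- bottle_top: the upper half of the same bottle, which must not be pushed: everything from 90 above the foot to the cap. Origin: on the bottle's axis, 90 above the foot. (Sizes in mm.)
- guard: low three-sided wooden guard fixed on the crate top. Origin: on the crate top, where the centre of the bottle's foot belongs; x points from the open mouth to the back rail (world +x within 0.3 rad), y left, z up. Rails 22 high, 12 thick. Inner faces: back rail x = +28, side rails y = +60 and -60; side rails end at x = -67. (Sizes in mm.)
- gate (a joint): gate angle (rad) about a vertical steel pin (14 thick, 34 high) at x = -75, y = +66 of the guard's frame. 0 = shut against a stop, bar across the mouth from the pin towards -y; grows as it opens towards the robot (1.57: bar along guard -x; starts splayed left at 2.0 to 2.5; limit 2.6). Bar direction in guard x, y: (-sin, -cos). Light friction 0.02 N m; stays where left. (Sizes in mm.)
- gate_tip (a point): middle of the free end of the gate bar, 18 above the crate top. The bar is 132 long from the pin, 12 thick, its lower edge 6 and its top edge 30 above the crate top. (Sizes in mm.)
- alarm: bystander: white plastic alarm bell, round, 80 wide, 45 deep, 118 high with two bells on top, loose, 0.25 kg. Stands at one back corner of the crate top. Origin: centre of the underside. (Sizes in mm.)
- pot: bystander: small terracotta pot, 84 in diameter, 75 high, loose, 0.25 kg. Stands at the other back corner. Origin: centre of the underside. (Sizes in mm.)
- bangle_box: bystander: glass bangle box with brass edges and a shut flip-top lid, 100 x 80, 50 high, loose, 0.4 kg, near the right edge. Origin: centre of the underside. (Sizes in mm.)
- comb: bystander: flat dark wooden comb, 150 long (its x axis), 36 wide, 8 thick, loose, lying near the left front corner. Origin: centre of the underside. (Sizes in mm.)
- crate: fixed upturned plastic crate that all stands on, 420 (x) x 680 (y), 150 high; its top is flat and level, 150 above the work surface (world z = 0.150). Origin: centre of its underside. (Sizes in mm.)

How it is judged:
By the outcome, as a careful person would: the job done as asked, in the order asked, and still so for the second after the job is handed in, with the robot touching nothing.
It also fails if it takes over 72 s, if anything falls off the work surface, if the arm or the gripper's body presses on something with over 40 N, if the wrist force passes 120 N, or if a joint passes its speed limit or range.

## Robot

A 7-joint arm with a two-finger parallel gripper is mounted at the origin on the work surface. World frame = base frame: x ahead of the robot, y to its left, z up, the work surface at z = 0. Lengths are in m, angles in rad, forces in N, time in s.
With the tool pointing down it reaches from about 0.425 to 0.875 m from the base axis. Payload 4.7 kg.
Tool frame: the origin (TCP) lies at the very end of the fingers, on their centre line; the grasp point (between the pads) lies 19 mm behind it; x points along the fingers, y is the direction in which the jaws open and shut, and the axes are right-handed (so a half turn about x gives the same grasp; the last joint's range is limited). The gripper opens to 87 mm and grips with 3 to 60 N. Pads are 19 mm wide; open, the fingers measure 117 mm over their backs; the gripper's body (75 mm by 190 mm) begins 51 mm behind the grasp point.
Start: joints at [1.283, 0.321, -0.07, 1.45, 0.023, 1.371, -0.057], TCP at [0.193, -0.621, 0.223] pointing down, gripper open.
Joint ranges: [-2.86, 2.86], [-0.3, 2.09], [-1.38, 1.24], [0.06, 2.45], [-1.56, 4.7], [0.09, 2.05], [-2.69, 2.69]. Speed limits (rad/s): [2.57, 2.57, 3.14, 3.14, 3.14, 3.14, 3.14].

## Interface

Orientations are given as a rotation vector (axis times angle).
In Python, from bench import ctrl gives the robot as it stands.
- The arm moves only by the tool step_arm, never from a script. Its argument "increments" is one flat list of numbers, 6 for each row, row after row: the shift along the tool's x, y, z in cm, then the turn, a rotation vector about the tool's x, y, z in rad. In form: [tx, ty, tz, ax, ay, az, tx, ty, tz, ax, ay, az, ...]. A call has 1 to 12 rows; each row shifts and turns the commanded pose from where the row before left it, along the tool's axes as they then stand; what a row does not reach is not made up. A row lasts 1/8 s, in which the tool goes at most 62.5 mm and 10.7 degrees, less where a joint would pass 70% of its speed; a pose out of reach is approached as far as the arm can. A call with a gripper value outside its range is refused whole. "fingers" is the opening in per cent of the stroke, from 0 (shut) to 100 (fully open), set as the call begins (left out, the last holds). The fingers move at their own pace and stop on an object; "force" is the grip in N (left out, the last holds). Time passes only in rows, so rows that do not move let the fingers close. It gives the time, the measured TCP pose, the force and the opening at its end, in the units of the state.
- ctrl.get_state(): the state, without advancing time (a new reading comes with each control period).
- ctrl.get_image(name): name is "scene" or "top" or "wrist"; returns the picture (420x560x3 uint8, red, green, blue); there is no depth.
- ctrl.camera_params(name): a dict with "vertical_fov" (degrees; the focal length in pixels is half the picture's height over the tangent of half this angle, whatever the lens; pixels are square), "cx", "cy" (the principal point, pixels), "R" (3x3) and "t" (3): a world point X has camera coordinates R X + t. Camera axes: x right, y down, z forward; pixel columns grow to the right and rows downward; lengths in m; the calibration is good to about 2 mm. A picture is of the moment at which its call begins: read the wrist's pose just before it. camera_params takes no time and is no camera call; for the wrist camera it gives the pose at the moment of the call.
- ctrl.close_job(): hands the job in, once; it reports no verdict.
Trained networks look in the newest picture that a camera, given by its name, has taken for a name from the list of things; names that differ only in an ending like _2 or _b are one class to them, and where a whole thing is asked for, a point or a joint stands for the part that bears it (a point fixed in the world has none). Each returns a list of dicts, best first, with "score" (0 to 1); they miss things now and then, are a little off and sometimes report something else, mostly with a low value. They report only what shows in the picture. A call takes as long as a camera call.
- ctrl.search_frame(camera, name): "xyz" ([x, y, z] in m, in the coordinates of the camera as it stood for that picture, good to about 4 mm: the middle of the surface that is visible of it).
- ctrl.silhouettes(camera, name): "pixels" (420x560 bool, what is visible of it).
- ctrl.spot_point(camera, name): "xyz" ([x, y, z] in m, in the coordinates of the camera as it stood for that picture, good to about 4 mm: a listed point, or the origin of a listed thing).
The state is a dict: "time": time; "joint_positions": joint angles; "qd": joint speeds; "joint_torque": joint torques, N m; "position": TCP position; "tool_rot": TCP orientation; "ft_force": force on the tool from outside, world axes, zero at the start; "torque": the same for the moment, N m; "grip_width": opening from 0.0 (shut) to 1.0 (fully open).
Only numpy, scipy, OpenCV 4.12 (cv2) and the standard library are available. Lean on these libraries where they do the work, as an engineer would, in place of code of your own. Each camera call takes 0.05 s, during which the arm holds its last target.

## Working session

There is one attempt and no reset: what is moved stays moved. The work goes in short steps, Python scripts to look and compute and a tool call to move; the robot and the scene stay as the last step left them, time stands still between calls to the robot, and variables do not carry over. Pictures are saved under pics/ and viewed, and the job is handed in when it is done.

Besides the shell and the picture viewer there is one more tool, called as name(argument=value, ...) on one line, values as JSON. step_arm: Moves the arm, as the interface text tells. Its arguments: {"type":"object","properties":{"increments":{"type":"array","items":{"type":"number"}},"fingers":{"type":"number"},"force":{"type":"number"}},"required":["increments"]}

```bash
mkdir -p pics; ls; cat > h.py <<'E'
import numpy as np, cv2
from bench import ctrl
from scipy.spatial.transform import Rotation as Ro
def save(cam,fn):
    im=ctrl.get_image(cam); cv2.imwrite('pics/'+fn,im[:,:,::-1]); return im
def w(cam,x):
    p=ctrl.camera_params(cam); return np.array(p['R']).T@(np.array(x)-np.array(p['t']))
E
python3 - <<'E'
from h import *
s=ctrl.get_state(); print(s)
a=save('scene','s0.png'); b=save('top','t0.png')
for c in ['scene','top']:
    p=ctrl.camera_params(c); print(c,-np.array(p['R']).T@np.array(p['t']))
    for n in ['bottle','guard','gate_tip','alarm','pot','bangle_box','comb','crate']:
        r=ctrl.spot_point(c,n)
        print(c,n,[(round(q['score'],2),w(c,q['xyz']).round(4).tolist()) for q in r[:2]])
print(ctrl.get_state()['time'])
E
```

```text
pics
{'time': 0.0, 'joint_positions': array([ 1.28307797,  0.32183419, -0.07006997,  1.45167345,  0.02260597,
        1.37079975, -0.05689279]), 'qd': array([-8.35885320e-04, -1.08913471e-03,  2.51766926e-04,  9.40034074e-05,
        8.93310806e-04, -5.47161881e-04, -3.54462806e-04]), 'joint_torque': array([ 3.74149386e-04, -4.91297150e+01, -4.03531976e-01, -3.12536681e+01,
       -6.37151767e-02,  4.38858045e-02,  1.98449525e-04]), 'position': array([ 0.19299317, -0.62010669,  0.22145492]), 'tool_rot': array([ 2.05931845,  0.31520537, -2.06014574]), 'ft_force': array([-0.13667589, -0.13289785,  0.10566437]), 'torque': array([ 0.02211672, -0.01780984,  0.01640776]), 'grip_width': 0.9979837484977642}
scene [1.42657527 0.33048963 0.8284748 ]
scene bottle [(0.82, [0.5082, -0.1006, 0.1469])]
scene guard [(0.71, [0.6637, -0.0575, 0.1504])]
scene gate_tip [(0.79, [0.4633, 0.0634, 0.1713])]
scene alarm [(0.75, [0.7344, 0.2508, 0.1481])]
scene pot [(0.71, [0.7202, -0.2637, 0.1471]), (0.49, [0.5921, -0.2872, 0.1491])]
scene bangle_box [(0.84, [0.5922, -0.2889, 0.1489])]
scene comb [(0.95, [0.4358, 0.257, 0.1486]), (0.68, [0.592, -0.2873, 0.1484])]
scene crate []
top [ 0.45397477 -0.00983876  0.87075467]
top bottle [(0.64, [0.5088, -0.0998, 0.1478])]
top guard []
top gate_tip [(0.79, [0.4593, 0.0654, 0.1693]), (0.41, [0.6088, -0.0011, -0.0028])]
top alarm [(0.64, [0.7298, 0.2484, 0.1508])]
top pot [(0.86, [0.7226, -0.2682, 0.1484]), (0.71, [0.5921, -0.2854, 0.1499])]
top bangle_box [(0.55, [0.591, -0.2863, 0.1469])]
top comb [(0.79, [0.4381, 0.2583, 0.1508])]
top crate [(0.83, [0.6117, 0.0011, -0.0007])]
0.9
```

View pics/s0.png

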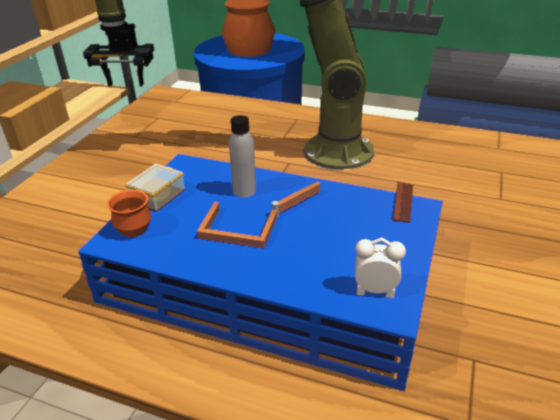

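View pics/t0.png

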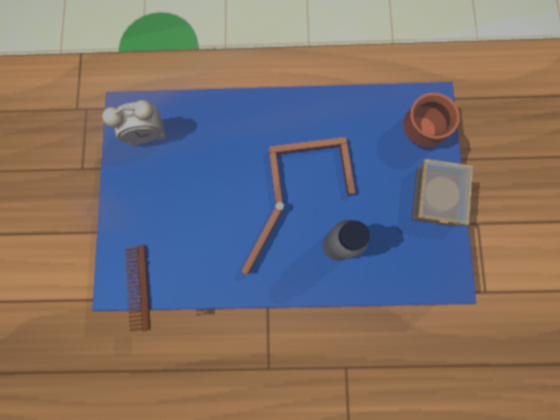

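The scene picture shows the bottle at (242,160), the guard's U at (240,225) and the gate splayed open at (300,195). The top picture shows the guard with back rail at (310,145) and left rail at (276,175), the pin at (279,206) and the gate tip at (246,271). Next I'll measure the guard's pose exactly.

```bash
cat >> h.py <<'E'
def bp(cam,uv,z):
    p=ctrl.camera_params(cam);R=np.array(p['R']);t=np.array(p['t']);f=210/np.tan(np.radians(p['vertical_fov'])/2)
    uv=np.atleast_2d(uv).astype(float)
    d=np.c_[(uv[:,0]-p['cx'])/f,(uv[:,1]-p['cy'])/f,np.ones(len(uv))]@R
    c=-R.T@t
    return c+d*((z-c[2])/d[:,2])[:,None]
def pj(cam,X):
    p=ctrl.camera_params(cam);R=np.array(p['R']);t=np.array(p['t']);f=210/np.tan(np.radians(p['vertical_fov'])/2)
    c=np.atleast_2d(X)@R.T+t
    return c[:,:2]/c[:,2:]*f+[p['cx'],p['cy']]
E
python3 - <<'E'
from h import *
from scipy.optimize import minimize
im=cv2.imread('pics/t0.png'); im2=cv2.imread('pics/s0.png')
def wood(im):
    b,g,r=[im[:,:,i].astype(int) for i in range(3)]
    return (r>b+20)&(r>g+20)
m=wood(im); roi=np.zeros_like(m); roi[130:200,266:360]=1
m&=roi
vv,uu=np.nonzero(m); print(len(vv))
m2=wood(im2);roi=np.zeros_like(m2);roi[200:247,195:280]=1;m2&=roi
# fit: rasterised U prism silhouettes IoU
def boxes():
    return [((28,40),(-72,72)),((-67,40),(60,72)),((-67,40),(-72,-60))]
def rend(cam,p,S=4):
    out=np.zeros((420*S,560*S),np.uint8)
    c,s=np.cos(p[2]),np.sin(p[2])
    for (x0,x1),(y0,y1) in boxes():
        P=np.array([[x,y,z] for x in(x0,x1) for y in (y0,y1) for z in (0,22)])/1000
        W=np.c_[p[0]+c*P[:,0]-s*P[:,1],p[1]+s*P[:,0]+c*P[:,1],.15+P[:,2]]
        q=(pj(cam,W)+.5)*S
        cv2.fillConvexPoly(out,cv2.convexHull(q.round().astype(np.int32)),1)
    return cv2.resize(out.astype(np.float32),(560,420),interpolation=cv2.INTER_AREA)
for cams in (['top'],['scene'],['top','scene']):
    M={'top':m,'scene':m2}
    f=lambda p:sum(np.abs(rend(c,[p[0]/100,p[1]/100,p[2]/10])-M[c]).sum() for c in cams)
    best=min((minimize(f,[66.37,-5.75,a],method='Nelder-Mead',options=dict(initial_simplex=np.array([[66.37,-5.75,a],[67.4,-5.75,a],[66.37,-4.9,a],[66.37,-5.75,a+.5]]))) for a in(-1,0,1,2)),key=lambda r:r.fun)
    p=best.x/[100,100,10]; print(cams,p.round(4),best.fun, [int(M[c].sum()) for c in cams])
x,y,a=p
R=np.array([[np.cos(a),-np.sin(a)],[np.sin(a),np.cos(a)]])
for n,q in dict(pin=(-.075,.066),tip=(.4613,.0644)).items():
    print(n, R@q+[x,y] if n=='pin' else R.T@(np.array(q)-[x,y]))
print('bottle g',R.T@(np.array([.5085,-.1002])-[x,y]))
# bottle check: cap top
print(bp('top',[354,235],.335))
E
```

```text
1120
['top'] [ 0.6614 -0.056   0.1085] 448.5625 [1120]
['scene'] [ 0.6564 -0.0581  0.1349] 272.75 [1141]Traceback (most recent call last):
  File "<stdin>", line 26, in <module>
  File "<stdin>", line 26, in <genexpr>
    res = _minimize_neldermead(fun, x0, args, callback, bounds=bounds,
                               **options)
    fsim[j] = func(sim[j])
              ~~~~^^^^^^^^
    fx = function(np.copy(x), *(wrapper_args + args))
  File "<stdin>", line 25, in <lambda>
  File "<stdin>", line 25, in <genexpr>
  File "<stdin>", line 20, in rend
  File "h.py", line 15, in pj
    p=ctrl.camera_params(cam);R=np.array(p['R']);t=np.array(p['t']);f=210/np.tan(np.radians(p['vertical_fov'])/2)
ValueError: time passes only in moves, steps and waits
```

```bash
python3 - <<'E'
from h import *
s=ctrl.get_state();print(Ro.from_rotvec(s['tool_rot']).as_matrix().round(3))
for c in('top','scene'):
    m=ctrl.silhouettes(c,'bottle')[0]['pixels']; v,u=np.nonzero(m); print(c,u.min(),u.max(),v.min(),v.max(),m.sum())
    # fit bottle
    from scipy.optimize import minimize
    def rend(p):
        o=np.zeros((1680,2240),np.uint8);th=np.linspace(0,6.28,40)
        for a,b in(((28,0),(28,135)),((28,135),(20,160)),((20,160),(20,185))):
            P=np.vstack([np.c_[p[0]+r/1000*np.cos(th),p[1]+r/1000*np.sin(th),0*th+.15+z/1000] for r,z in(a,b)])
            cv2.fillConvexPoly(o,cv2.convexHull(((pj(c,P)+.5)*4).round().astype(np.int32)),1)
        return cv2.resize(o.astype(np.float32),(560,420),interpolation=cv2.INTER_AREA)
    f=lambda p:np.abs(rend(p/100)-m).sum()
    r=minimize(f,[50.85,-10],method='Nelder-Mead',options=dict(initial_simplex=[[50.85,-10],[51.5,-10],[50.85,-9.3]]));print(r.x,r.fun)
E
```

```text
[[-0.     0.297 -0.955]
 [-0.    -0.955 -0.297]
 [-1.     0.     0.   ]]
top 323 370 220 260 1456
[ 50.70639736 -10.22519118] 60.375
scene 229 255 115 196 1784
[ 50.92561769 -10.35907631] 117.4375
```

```bash
python3 - <<'E'
import re
s=open('h.py').read()
s=s.replace("def save","import json,os\ndef cp(c):\n    if c=='wrist': return ctrl.camera_params(c)\n    fn=c+'.json'\n    if not os.path.exists(fn):\n        p=ctrl.camera_params(c); json.dump({k:np.array(v).tolist() for k,v in p.items()},open(fn,'w'))\n    return json.load(open(fn))\ndef save",1)
a,b=s.split('def save',1); b=b.replace('ctrl.camera_params(cam)','cp(cam)')
open('h.py','w').write(a+'def save'+b)
E
python3 - <<'E'
from h import *
print(cp('top')); print(cp('scene'))
def ov(cam,src,p,box,fn,S=6):
    im=cv2.imread(src);x0,y0,x1,y1=box
    im=cv2.resize(im[y0:y1,x0:x1],None,fx=S,fy=S,interpolation=cv2.INTER_NEAREST)
    c,s=np.cos(p[2]),np.sin(p[2])
    for z,col in((0,(255,255,0)),(22,(0,255,0))):
        P=np.array([[-67,72],[40,72],[40,-72],[-67,-72],[-67,-60],[28,-60],[28,60],[-67,60]])/1000
        W=np.c_[p[0]+c*P[:,0]-s*P[:,1],p[1]+s*P[:,0]+c*P[:,1],0*P[:,0]+.15+z/1000]
        q=(pj(cam,W)-[x0,y0]+.5)*S
        cv2.polylines(im,[q.round().astype(np.int32)],True,col,1)
    cv2.imwrite('pics/'+fn,im)
ov('top','pics/t0.png',(.6614,-.056,.1085),(240,120,370,215),'ov1.png')
ov('scene','pics/s0.png',(.6614,-.056,.1085),(185,170,315,260),'ov2.png')
E
```

```text
{'vertical_fov': 55.7481396667804, 'cx': 277.43123010335285, 'cy': 203.0645993848443, 'R': [[-0.018900648981164246, -0.999553354866988, -0.02314856890262121], [-0.9832164868303733, 0.022783831824622576, -0.18101446636201457], [0.18146103023246726, 0.01933876370236487, -0.983207967179597]], 't': [0.018902780353494627, 0.6041988391019177, 0.7739444720180968]}
{'vertical_fov': 44.240233400492286, 'cx': 275.43958550970507, 'cy': 216.54828361654188, 'R': [[-0.3477265719816609, 0.9373740389928708, -0.020399562742250063], [0.5680855192028959, 0.193327321061554, -0.7999396163480962], [-0.7458988363108361, -0.28974895677699153, -0.5997336642517124]], 't': [0.2031662502450345, -0.21157961288807414, 1.656704082982727]}
```

View pics/ov1.png

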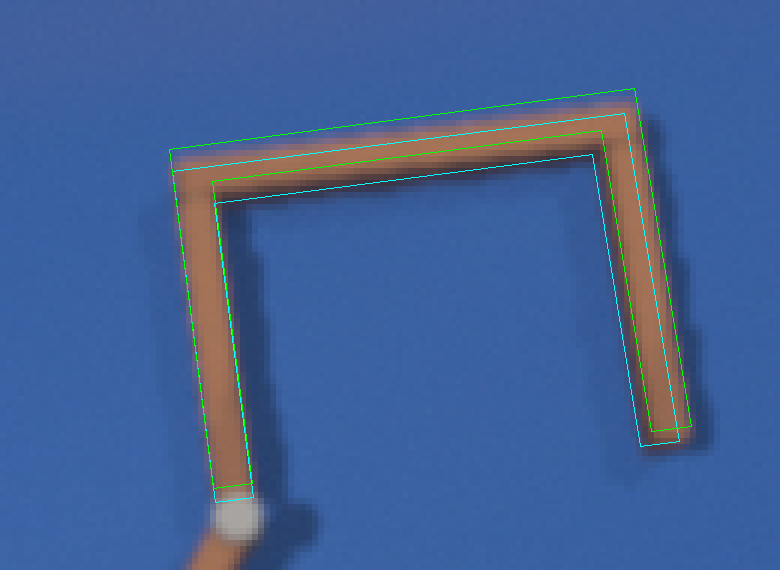

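View pics/ov2.png

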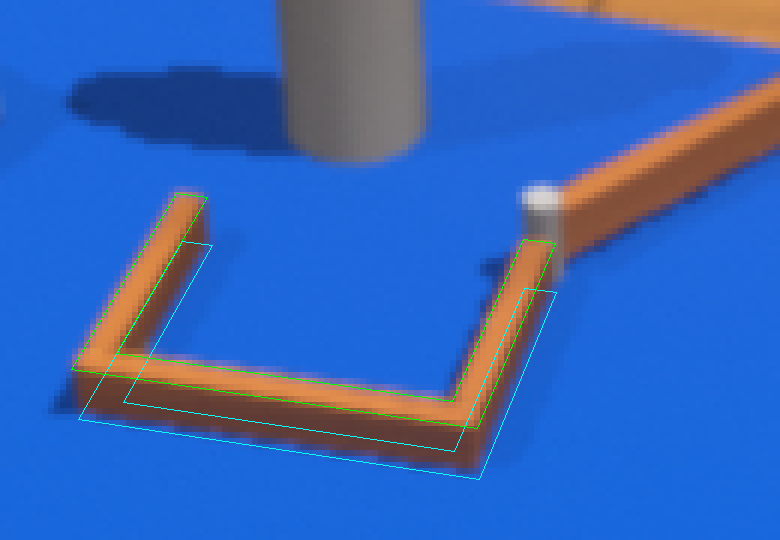

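step_arm(increments=[-5,0,0,0,0,0,-5,0,0,0,0,0,-4,0,0,0,0,0,0,0,0,0,0.15,0,0,0,0,0,0.15,0], fingers=36)

```text
time: 1.62
position: [0.1943, -0.6208, 0.3643]
tool_rot: [2.368, 0.359, -1.738]
ft_force: [-0.3, 0.5, -1.0]
grip_width: 0.517
```

```bash
cat > log.py <<'E'
from h import *
s=ctrl.get_state()
d=dict(q=s['joint_positions'].tolist(),p=s['position'].tolist(),r=s['tool_rot'].tolist())
open('log.jsonl','a').write(json.dumps(d)+'\n')
print(s['time'],np.round(d['q'],3),np.round(d['p'],4),np.round(s['ft_force'],1),s['grip_width']);print(Ro.from_rotvec(d['r']).as_matrix().round(3).tolist())
E
python3 - <<'E'
import json
d=dict(q=[ 1.28307797,  0.32183419, -0.07006997,  1.45167345,  0.02260597,1.37079975, -0.05689279],p=[ 0.19299317, -0.62010669,  0.22145492],r=[ 2.05931845,  0.31520537, -2.06014574])
open('log.jsonl','w').write(json.dumps(d)+'\n')
E
python3 log.py
```

```text
1.625 [ 1.442  0.318 -0.064  1.209 -0.283  1.644  0.098] [ 0.1943 -0.6208  0.3643] [-0.3  0.5 -1. ] 0.5168833003880055
[[0.287, 0.299, -0.91], [0.086, -0.954, -0.286], [-0.954, 0.003, -0.299]]
```

```bash
cat > plan.py <<'E'
from h import *
from scipy.spatial.transform import Slerp
def tool(az,tilt):
    z=-np.array([np.cos(az),np.sin(az),0]);x=np.array([0,0,-1.]);y=np.cross(z,x)
    return Ro.from_matrix(np.c_[x,y,z])*Ro.from_rotvec([0,tilt,0])
def plan(p0,R0,p1,R1,n):
    # n equal rows; constant-tool-frame is not straight, so step by step
    sl=Slerp([0,1],Ro.concatenate([R0,R1]));rows=[];p=np.array(p0,float);R=R0
    for i in range(1,n+1):
        tp=p0+(np.array(p1)-p0)*i/n;tr=sl(i/n)
        t=(R.inv().apply(tp-p)*100).round(1);a=(R.inv()*tr).as_rotvec().round(3)
        rows.append(t.tolist()+a.tolist()); p=p+R.apply(t/100);R=R*Ro.from_rotvec(a)
    return rows,p,R
def show(rows): print([float(x) for r in rows for x in r])
E
python3 - <<'E'
from plan import *
s=ctrl.get_state();p=s['position'];R=Ro.from_rotvec(s['tool_rot'])
r,p2,R2=plan(p,R,[.46,-.20,.37],tool(.3,.3),12);show(r);print(p2)
E
```

```text
[0.9, -2.7, -3.0, 0.0, -0.0, -0.0, 0.9, -2.7, -3.1, 0.001, -0.001, -0.0, 0.9, -2.7, -3.0, 0.0, -0.0, -0.001, 0.9, -2.6, -3.0, 0.001, -0.0, 0.0, 0.9, -2.7, -3.1, -0.0, -0.001, 0.0, 0.9, -2.7, -3.0, 0.0, -0.0, -0.0, 0.8, -2.7, -3.0, 0.001, -0.0, -0.0, 0.9, -2.7, -3.0, 0.0, -0.001, -0.0, 0.9, -2.7, -3.1, 0.0, -0.0, -0.001, 0.9, -2.7, -3.0, 0.001, -0.0, 0.0, 0.9, -2.7, -3.0, 0.0, -0.001, 0.0, 0.9, -2.7, -3.0, 0.001, -0.0, -0.0]
[ 0.45951628 -0.19984015  0.36966815]
```

step_arm(increments=[0.9,-2.7,-3,0,0,0,0.9,-2.7,-3,0,0,0,0.9,-2.7,-3,0,0,0,0.9,-2.7,-3,0,0,0,0.9,-2.7,-3,0,0,0,0.9,-2.7,-3,0,0,0])

```text
time: 2.38
position: [0.3251, -0.4089, 0.3644]
tool_rot: [2.367, 0.359, -1.745]
ft_force: [0.2, 0.3, 0.0]
grip_width: 0.364
```

```bash
python3 log.py
```

```text
2.375 [ 1.269 -0.037 -0.208  1.608 -0.301  1.508 -0.199] [ 0.3251 -0.4089  0.3644] [0.2 0.3 0. ] 0.3635760890157051
[[0.282, 0.297, -0.912], [0.087, -0.955, -0.284], [-0.955, 0.001, -0.295]]
```

step_arm(increments=[0.9,-2.7,-3,0,0,0,0.9,-2.7,-3,0,0,0,0.9,-2.7,-3,0,0,0,0.9,-2.7,-3,0,0,0,0.9,-2.7,-3,0,0,0,0.9,-2.7,-3,0,0,0])

```text
time: 3.12
position: [0.4563, -0.1983, 0.366]
tool_rot: [2.367, 0.359, -1.745]
ft_force: [0.7, -0.4, -0.1]
grip_width: 0.358
```

```bash
python3 log.py
```

```text
3.125 [ 1.091 -0.206 -0.475  1.735 -0.335  1.41  -0.629] [ 0.4563 -0.1983  0.366 ] [ 0.7 -0.4 -0.1] 0.35784658792585594
[[0.282, 0.297, -0.912], [0.087, -0.955, -0.284], [-0.955, 0.001, -0.295]]
```

```bash
cat > kin.py <<'E'
from h import *
from scipy.optimize import least_squares
import itertools
D=[json.loads(l) for l in open('log.jsonl')]
def fk(q,P,S):
    h,L1,e1,e2,L2,w,d,yo,to,s0x=P
    T=np.eye(4)
    def mul(T,R=None,t=None):
        A=np.eye(4)
        if R is not None:A[:3,:3]=R.as_matrix()
        if t is not None:A[:3,3]=t
        return T@A
    rz=lambda a:Ro.from_rotvec([0,0,a]); ry=lambda a:Ro.from_rotvec([0,a,0])
    T=mul(T,rz(S[0]*q[0]+yo),[0,0,h]);T=mul(T,None,[s0x,0,0]);T=mul(T,ry(q[1]));T=mul(T,rz(S[1]*q[2]))
    T=mul(T,None,[e1,0,L1]);T=mul(T,ry(q[3]));T=mul(T,rz(S[2]*q[4]),None) if 0 else mul(mul(T,None,[e2,0,0]),rz(S[2]*q[4]))
    T=mul(T,None,[0,0,L2]);T=mul(T,ry(q[5]));T=mul(T,None,[w,0,0]);T=mul(T,rz(S[3]*q[6]+to),None);T=mul(T,None,[0,0,d])
    # tool x=flange z
    T[:3,:3]=T[:3,:3]@np.array([[0,1,0],[0,0,1],[1,0,0]]).astype(float)
    return T
def res(P,S):
    o=[]
    for r in D:
        T=fk(r['q'],P,S);o+=list((T[:3,3]-r['p'])*1);o+=list((Ro.from_matrix(T[:3,:3]).inv()*Ro.from_rotvec(r['r'])).as_rotvec()*.3)
    return np.array(o+list(1e-3*np.array([P[2],P[3],P[5],P[9]])))
if __name__=='__main__':
    out=[]
    for S in itertools.product((1,-1),repeat=4):
        for yo in (0,3.14):
          for to in (0,1.57,3.14,-1.57):
            r=least_squares(res,[.33,.35,0,0,.35,0,.25,yo,to,0],args=(S,),max_nfev=60);out.append((r.cost,S,r.x.round(4).tolist()))
    out.sort(key=lambda a:a[0])
    for o in out[:6]:print(o)
E
python3 kin.py
```

```text
(np.float64(2.143511938495356e-05), (-1, -1, -1, -1), [0.2189, 0.4757, 0.013, -0.017, 0.5044, 0.0315, 0.3596, -0.0352, 3.1076, 0.0219])
(np.float64(2.143511938495375e-05), (-1, -1, -1, -1), [0.2189, 0.4757, 0.013, -0.017, 0.5044, 0.0315, 0.3596, -0.0352, 3.1076, 0.0219])
(np.float64(2.1435119384954116e-05), (-1, -1, -1, -1), [0.2189, 0.4757, 0.013, -0.017, 0.5044, 0.0315, 0.3596, -0.0352, -3.1756, 0.0219])
(np.float64(2.1435119384956206e-05), (-1, -1, -1, -1), [0.2189, 0.4757, 0.013, -0.017, 0.5044, 0.0315, 0.3596, -0.0352, 3.1076, 0.0219])
(np.float64(0.009784657373861893), (-1, -1, 1, -1), [0.8889, -0.0863, 0.366, 0.006, 0.3671, 1.0428, 0.3879, 3.1459, -0.0073, -0.2763])
(np.float64(0.00978465737386633), (-1, -1, 1, -1), [0.8889, -0.0863, 0.366, 0.006, 0.3671, 1.0428, 0.3879, 3.1459, 6.2758, -0.2763])
```

```bash
cat > kin2.py <<'E'
from h import *
from scipy.optimize import least_squares
def A(R=None,t=(0,0,0)):
    M=np.eye(4)
    if R is not None:M[:3,:3]=R.as_matrix()
    M[:3,3]=t;return M
rz=lambda a:Ro.from_rotvec([0,0,-a]); ry=lambda a:Ro.from_rotvec([0,a,0])
C=np.eye(4);C[:3,:3]=np.array([[0,1,0],[0,0,1],[1,0,0]])
def fk(q,P):
    h,s0,y1,L1,e1,y2,e2,L2,w,y3,d,to=P
    return A(rz(q[0]),)@A(t=(s0,y1,h))@A(ry(q[1]))@A(rz(q[2]))@A(t=(e1,y2,L1))@A(ry(q[3]))@A(t=(e2,y3,0))@A(rz(q[4]))@A(t=(0,0,L2))@A(ry(q[5]))@A(t=(w,0,0))@A(rz(q[6]-to))@A(t=(0,0,d))@C
def load(): return [json.loads(l) for l in open('log.jsonl')]
def fit():
    D=load()
    def res(P):
        o=[]
        for r in D:
            T=fk(r['q'],P);o+=list(T[:3,3]-r['p']);o+=list((Ro.from_matrix(T[:3,:3]).inv()*Ro.from_rotvec(r['r'])).as_rotvec()*.3)
        return np.array(o+list(1e-3*P[[1,2,4,5,6,8,9]]))
    r=least_squares(res,[.22,0,0,.47,0,0,0,.5,0,0,.36,3.14]);return r.x,r.fun,r.cost
if __name__=='__main__':
    x,f,c=fit();print(x.round(4).tolist(),c);print((f[:len(load())*6].reshape(-1,6)*1000).round(1))
E
python3 kin2.py
```

```text
[0.2495, -0.0001, -0.0157, 0.4677, -0.0003, -0.0054, 0.0, 0.5128, -0.0007, -0.0054, 0.3687, 3.1416] 6.283071356549957e-10
[[ 0. -0. -0.  0.  0.  0.]
 [ 0.  0.  0. -0. -0.  0.]
 [-0. -0. -0. -0. -0.  0.]
 [-0.  0.  0. -0.  0.  0.]]
```

```bash
cat > ik.py <<'E'
from kin2 import *
from plan import tool
lo=np.array([-2.86,-.3,-1.38,.06,-1.56,.09,-2.69])+.02;hi=np.array([2.86,2.09,1.24,2.45,4.7,2.05,2.69])-.02
P,_,_=fit()
def ik(p,R,q0,tries=6):
    rng=np.random.default_rng(0);best=None
    def f(q):
        T=fk(q,P);return np.r_[T[:3,3]-p,(Ro.from_matrix(T[:3,:3]).inv()*R).as_rotvec()*.3,1e-5*(q-q0)]
    for k in range(tries):
        s=np.clip(q0+(rng.normal(size=7)*.4*(k>0)),lo,hi)
        r=least_squares(f,s,bounds=(lo,hi),max_nfev=100);e=np.linalg.norm(r.fun[:6])
        if best is None or e<best[0]:best=(e,r.x)
        if e<1e-4:break
    return best
E
python3 - <<'E'
from ik import *
q0=np.array(load()[-1]['q'])
for az in (.3,0.0,-.3,.6,.9):
  for t in (.3,.5,.6,.7):
    o=[]
    for p in ([.44,-.12,.17],[.475,-.11,.17],[.55,-.09,.17],[.63,-.065,.17]):
        e,q=ik(np.array(p),tool(az,t),q0);o.append((round(e*1000,1)))
    print(az,t,o,q.round(2))
E
```

```text
0.3 0.3 [np.float64(0.0), np.float64(0.0), np.float64(0.0), np.float64(0.0)] [ 0.68  0.17 -0.6   1.81 -0.03  0.92 -1.15]
0.3 0.5 [np.float64(12.4), np.float64(0.0), np.float64(0.0), np.float64(0.0)] [ 0.74  0.05 -0.56  1.98 -0.31  0.7  -0.88]
0.3 0.6 [np.float64(19.2), np.float64(4.1), np.float64(0.0), np.float64(0.0)] [ 0.78  0.01 -0.55  2.05 -0.51  0.61 -0.69]
0.3 0.7 [np.float64(21.6), np.float64(8.5), np.float64(0.0), np.float64(0.0)] [ 0.81 -0.02 -0.54  2.13 -0.76  0.54 -0.44]
0.0 0.3 [np.float64(0.0), np.float64(0.0), np.float64(0.0), np.float64(0.0)] [ 0.64  0.14 -0.61  1.83  0.09  0.89 -1.57]
0.0 0.5 [np.float64(35.4), np.float64(15.7), np.float64(0.0), np.float64(0.0)] [ 0.74  0.01 -0.65  2.01 -0.06  0.62 -1.44]
0.0 0.6 [np.float64(49.7), np.float64(31.0), np.float64(0.0), np.float64(0.0)] [ 0.78 -0.04 -0.67  2.1  -0.18  0.49 -1.33]
0.0 0.7 [np.float64(59.4), np.float64(42.6), np.float64(0.0), np.float64(0.0)] [ 1.18 -0.11 -1.02  2.17 -0.52  0.37 -1.02]
-0.3 0.3 [np.float64(2.9), np.float64(0.0), np.float64(0.0), np.float64(0.0)] [ 0.58  0.15 -0.62  1.83  0.23  0.92 -2.  ]
-
[... 638 characters left out ...]
 np.float64(0.0), np.float64(0.0), np.float64(0.0)] [ 0.88  0.12 -0.58  1.96 -0.58  0.78 -0.3 ]
0.6 0.7 [np.float64(0.0), np.float64(0.0), np.float64(0.0), np.float64(0.0)] [ 0.86  0.11 -0.51  2.02 -0.78  0.76 -0.1 ]
0.9 0.3 [np.float64(0.0), np.float64(0.0), np.float64(0.0), np.float64(0.0)] [ 0.69  0.27 -0.56  1.7  -0.14  1.07 -0.45]
0.9 0.5 [np.float64(0.0), np.float64(0.0), np.float64(0.0), np.float64(0.0)] [ 0.85  0.25 -0.6   1.79 -0.39  0.99 -0.2 ]
0.9 0.6 [np.float64(0.0), np.float64(0.0), np.float64(0.0), np.float64(0.0)] [ 0.84  0.24 -0.51  1.83 -0.55  0.97 -0.04]
0.9 0.7 [np.float64(0.0), np.float64(0.0), np.float64(0.0), np.float64(0.0)] [ 0.93  0.26 -0.56  1.86 -0.67  0.96  0.09]
```

```bash
python3 - <<'E'
from ik import *
from plan import *
s=ctrl.get_state();p0=s['position'];R0=Ro.from_rotvec(s['tool_rot'])
b=np.array([.508,-.102]);u=lambda a:np.array([np.cos(a),np.sin(a)])
a=np.r_[b-.068*u(.6),.30];a2=np.r_[b-.068*u(.6),.168]
r,p,R=plan(p0,R0,a,tool(.6,.7),6);r2,p2,R2=plan(p,R,a2,tool(.6,.7),5)
show(r);show(r2);print(p2,R2.as_matrix().round(3).tolist())
q=s['joint_positions']
for k in np.linspace(0,1,5):
    e,q=ik(a*(1-k)+a2*k,tool(.6,.7),q);print(round(e*1000,2),q.round(2))
E
```

```text
[1.1, -0.9, 0.1, -0.044, 0.066, -0.024, 1.1, -1.0, 0.2, -0.044, 0.066, -0.024, 1.2, -0.9, 0.2, -0.043, 0.067, -0.024, 1.1, -0.8, 0.2, -0.044, 0.066, -0.024, 1.2, -0.9, 0.2, -0.044, 0.066, -0.025, 1.1, -0.9, 0.3, -0.044, 0.066, -0.024]
[2.0, 0.0, 1.7, 0.0, 0.0, 0.0, 2.1, 0.0, 1.7, 0.0, 0.0, 0.0, 2.0, 0.0, 1.7, 0.0, 0.0, 0.0, 2.0, 0.0, 1.7, 0.0, 0.0, 0.0, 2.0, 0.0, 1.7, 0.0, 0.0, 0.0]
[ 0.45179454 -0.14003586  0.16847716] [[0.531, 0.565, -0.631], [0.364, -0.825, -0.432], [-0.765, -0.0, -0.644]]
0.0 [ 1.2  -0.27 -0.37  2.06 -0.82  1.32  0.07]
0.0 [ 1.21 -0.25 -0.39  2.11 -0.83  1.27  0.12]
0.0 [ 1.22 -0.22 -0.41  2.16 -0.85  1.21  0.17]
0.0 [ 1.23 -0.18 -0.44  2.2  -0.86  1.14  0.22]
0.0 [ 1.25 -0.14 -0.47  2.24 -0.88  1.08  0.27]
```

step_arm(increments=[1.1,-0.9,0.1,-0.044,0.066,-0.024,1.1,-1,0.2,-0.044,0.066,-0.024,1.2,-0.9,0.2,-0.044,0.066,-0.024,1.1,-0.9,0.2,-0.044,0.066,-0.024,1.2,-0.9,0.2,-0.044,0.066,-0.024,1.1,-0.9,0.3,-0.044,0.066,-0.024,0,0,0,0,0,0,0,0,0,0,0,0])

```text
time: 4.12
position: [0.4512, -0.1407, 0.3012]
tool_rot: [2.522, 0.78, -1.175]
ft_force: [0.6, -1.1, 1.3]
grip_width: 0.361
```

```bash
python3 log.py; python3 -c "
from h import *
save('scene','s1.png');save('wrist','w1.png')
p=cp('wrist');s=ctrl.get_state();R=np.array(p['R']);c=-R.T@p['t'];print(Ro.from_rotvec(s['tool_rot']).inv().apply(c-s['position']),p['vertical_fov'])"
```

```text
4.125 [ 1.021 -0.269 -0.225  2.064 -0.782  1.296  0.036] [ 0.4512 -0.1407  0.3012] [ 0.6 -1.1  1.3] 0.360765836204614
[[0.531, 0.565, -0.632], [0.362, -0.825, -0.433], [-0.766, 0.001, -0.643]]
[-0.16166896 -0.0002568  -0.08457471] 65.86637842295043
```

View images.

View pics/s1.png

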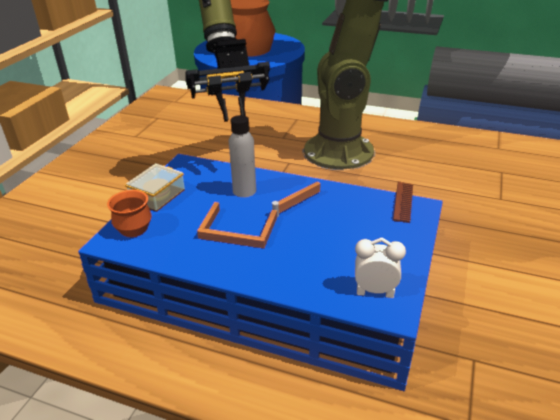

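View pics/w1.png

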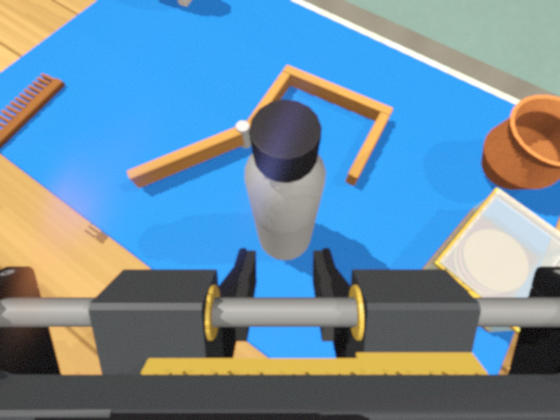

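The scene picture shows the hand behind the bottle at (232,80), with the bottle untouched. In the wrist picture the bottle foot is at (285,240), centred between the fingertips at (245,260) and (325,260). I'll cross-check positions from this third view.

```bash
python3 - <<'E'
from h import *
for n in ['bottle','guard','gate_tip']:
    r=ctrl.spot_point('wrist',n); print(n,[(round(q['score'],2),w('wrist',q['xyz']).round(4).tolist()) for q in r[:2]])
# guard corners (top outer) by pixel at z=.172, pin top z=.184
print(bp('wrist',[[288,66],[392,107],[354,181],[258,105]],.172).round(4))
print(bp('wrist',[[243,129]],.184))
g=np.array([.6565,-.0565]);a=.12;R=np.array([[np.cos(a),-np.sin(a)],[np.sin(a),np.cos(a)]])
for q in((.04,.072),(.04,-.072),(-.067,-.066),(-.075,.066)):print(q,g+R@q)
E
```

```text
bottle [(0.81, [0.5095, -0.1023, 0.1482])]
guard []
gate_tip [(0.9, [0.4623, 0.0688, 0.1669])]
[[ 0.6878  0.0159  0.172 ]
 [ 0.7043 -0.1214  0.172 ]
 [ 0.5933 -0.1332  0.172 ]
 [ 0.6171  0.0108  0.172 ]]
[[ 0.57340982 -0.00186031  0.184     ]]
(0.04, 0.072) [0.68759307 0.01977071]
(0.04, -0.072) [ 0.70483162 -0.12319373]
(-0.067, -0.066) [ 0.59788283 -0.13004609]
(-0.075, 0.066) [5.74138347e-01 4.69544197e-05]
```

step_arm(increments=[2,0,1.7,0,0,0,2,0,1.7,0,0,0,2,0,1.7,0,0,0,2,0,1.7,0,0,0,2,0,1.7,0,0,0,0,0,0,0,0,0])

```text
time: 5.12
position: [0.4494, -0.14, 0.1677]
tool_rot: [2.524, 0.784, -1.178]
ft_force: [-0.1, -0.1, 0.2]
grip_width: 0.36
```

```bash
python3 log.py; python3 -c "
from h import *
save('scene','s2.png');save('top','t2.png')"
python3 - <<'E'
import sys;sys.path.insert(0,'.')
from ik import *
from plan import *
s=ctrl.get_state();p0=s['position'];R0=Ro.from_rotvec(s['tool_rot'])
print(p0,(np.array([.509,-.102])-p0[:2]))
b=np.array([.509,-.102]);g=np.array([.656,-.0575]);u=lambda a:np.array([np.cos(a),np.sin(a)])
off=.0305
W=[(b,.6,.068,1),(b,.6,.036,4),(b+.02*u(.6),.6,off,9)]
b2=b+.02*u(.6)
d=g-b2;print('dir',np.arctan2(d[1],d[0]),np.linalg.norm(d))
W+=[(b2+d*.4,.45,off,12),(b2+d*.95,.25,off,16)]
p,R=p0,R0;q=s['joint_positions']
for c,a,o,n in W[1:]:
    r,p,R=plan(p,R,np.r_[c-o*u(a),.168],tool(a,.7),n);show(r);e,q=ik(p,R,q);print(p.round(4),round(e*1e3,2),q.round(2))
E
```

```text
5.125 [ 1.005 -0.138 -0.236  2.244 -0.849  1.061  0.243] [ 0.4494 -0.14    0.1677] [-0.1 -0.1  0.2] 0.36011308630502875
[[0.529, 0.565, -0.633], [0.366, -0.825, -0.431], [-0.766, -0.004, -0.643]]
[ 0.45069271 -0.14112841  0.17001327] [0.05830729 0.03912841]
dir 0.2491850455354733 0.13465219263602035
[0.6, 0.0, -0.6, 0.0, 0.0, -0.0, 0.6, 0.0, -0.6, 0.0, 0.0, -0.0, 0.6, 0.0, -0.7, 0.001, 0.0, -0.0, 0.6, 0.1, -0.6, -0.0, 0.001, -0.0]
[ 0.4798 -0.1224  0.1677] 0.0 [ 0.94 -0.12 -0.26  2.23 -0.87  1.    0.19]
[0.2, -0.0, -0.2, -0.0, -0.0, -0.0, 0.2, -0.0, -0.2, -0.0, -0.0, -0.0, 0.1, -0.0, -0.2, -0.0, -0.0, -0.0, 0.2, -0.0, -0.3, -0.0, -0.0, -0.0, 0.2, -0.0, -0.2, -0.0, -0.0, -0.0, 0.2, -0.0, -0.2, -0.0, -0.0, -0.0, 0.1, -0.0, -0.2, -0.0, -0.0, -0.0, 0.2, -0.0, -0.2, -0.0, -0.0, -0.0, 0.2, -0.0, -0.2, -0.0, -0.0, -0.0]
[ 0.5003 -0.1084  0.1678] 0.0 [ 0.89 -0.1  -0.27  2.21 -0.87  0.96  0.15]
[0.3, 0.1, -0.3, 0.01, -0.0, 0.008, 0.2, 0.1, -0.4, 0.009, -0.0, 0.008, 0.3, 0.1, -0.3, 0.01, -0.0, 0.008, 0.3, 0.1, -0.3, 0.009, -0.0, 0.008, 0.3, 0.1, -0.3, 0.01, -0.0, 0.008, 0.3, 0.1, -0.4, 0.009, 
[... 249 characters left out ...]
3] 0.0 [ 1.02 -0.11 -0.53  2.21 -0.91  0.79 -0.05]
[0.3, 0.1, -0.3, 0.01, -0.0, 0.008, 0.3, 0.0, -0.4, 0.009, -0.0, 0.008, 0.3, 0.0, -0.3, 0.01, -0.0, 0.008, 0.3, 0.1, -0.4, 0.009, -0.0, 0.008, 0.3, 0.0, -0.3, 0.01, -0.0, 0.008, 0.3, 0.0, -0.4, 0.01, -0.0, 0.008, 0.3, 0.1, -0.4, 0.009, -0.0, 0.009, 0.3, -0.0, -0.3, 0.01, -0.0, 0.008, 0.3, -0.0, -0.4, 0.009, -0.0, 0.008, 0.3, -0.0, -0.3, 0.01, -0.0, 0.008, 0.3, -0.0, -0.4, 0.009, -0.0, 0.008, 0.3, -0.0, -0.3, 0.01, -0.0, 0.008, 0.3, -0.0, -0.4, 0.01, -0.0, 0.008, 0.3, -0.1, -0.3, 0.009, -0.0, 0.008, 0.3, 0.0, -0.4, 0.01, -0.0, 0.008, 0.3, -0.0, -0.3, 0.009, -0.0, 0.008]
[ 0.62   -0.0668  0.1677] 0.0 [ 1.22 -0.06 -0.94  2.15 -0.81  0.53 -0.44]
```

View pics/s2.png

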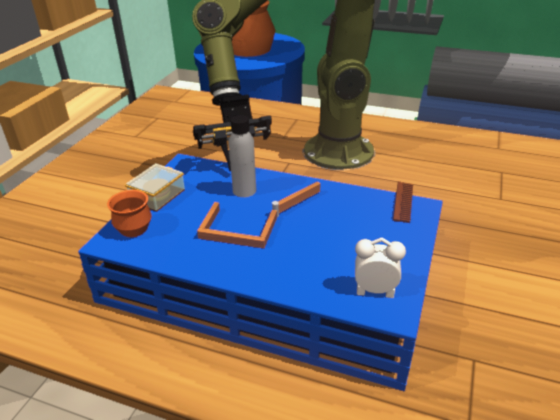

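View pics/t2.png

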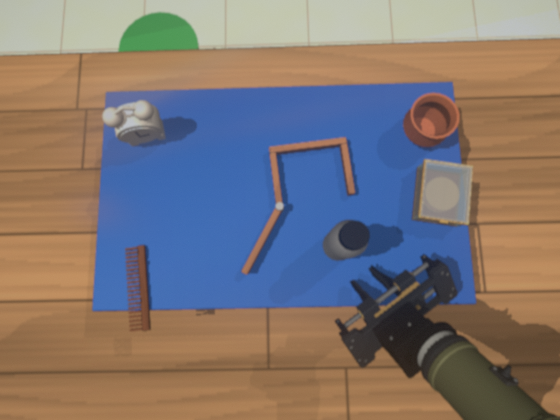

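The top picture shows the fingertips at (375,280), low behind the bottle at (347,240) and aligned with it. Nothing else is near the hand.

step_arm(increments=[0.6,0,-0.6,0,0,0,0.6,0,-0.6,0,0,0,0.6,0,-0.7,0,0,0,0.5,0,-0.6,0,0,0,0,0,0,0,0,0])

```text
time: 5.85
position: [0.4786, -0.121, 0.1676]
tool_rot: [2.522, 0.783, -1.175]
ft_force: [-0.5, -0.4, -0.6]
grip_width: 0.36
```

step_arm(increments=[0.2,0,-0.2,0,0,0,0.2,0,-0.2,0,0,0,0.1,0,-0.2,0,0,0,0.2,0,-0.2,0,0,0,0.2,0,-0.2,0,0,0])

```text
time: 6.48
position: [0.4893, -0.1142, 0.167]
tool_rot: [2.523, 0.781, -1.176]
ft_force: [-1.6, -1.3, -0.3]
grip_width: 0.362
```

```bash
python3 log.py; python3 -c "
from h import *
save('scene','s3.png');save('wrist','w3.png')
print(w('scene',ctrl.spot_point('scene','bottle')[0]['xyz']))
"
```

```text
6.475 [ 0.953 -0.113 -0.302  2.222 -0.873  0.98   0.169] [ 0.4893 -0.1142  0.167 ] [-1.6 -1.3 -0.3] 0.3620351904324323
[[0.531, 0.565, -0.632], [0.363, -0.825, -0.433], [-0.766, 0.0, -0.643]]
[ 0.51334365 -0.09942096  0.15041472]
```

View pics/w3.png

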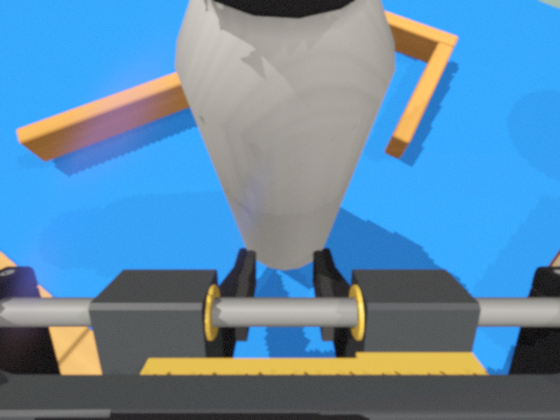

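View pics/s3.png

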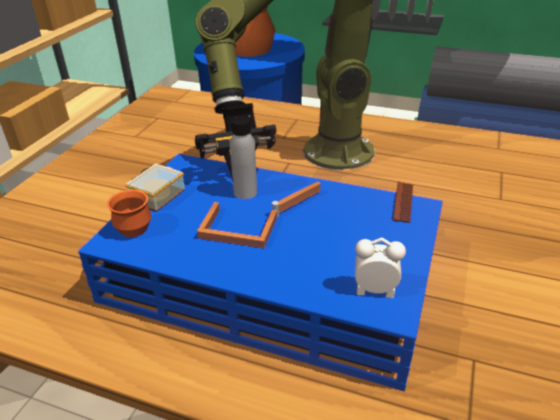

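The fingertips touch low on both sides of the foot, at (245,260) and (325,260) in the wrist view. The bottle is upright and sliding at about 2 N.

step_arm(increments=[0.2,0,-0.2,0,0,0,0.2,0,-0.2,0,0,0,0.1,0,-0.2,0,0,0,0.2,0,-0.2,0,0,0,0.3,0.1,-0.3,0.01,0,0.008,0.2,0.1,-0.4,0.01,0,0.008,0.3,0.1,-0.3,0.01,0,0.008,0.3,0.1,-0.3,0.01,0,0.008,0.3,0.1,-0.3,0.01,0,0.008,0.3,0.1,-0.4,0.01,0,0.008])

```text
time: 7.88
position: [0.5237, -0.099, 0.1668]
tool_rot: [2.576, 0.69, -1.201]
ft_force: [-2.2, -0.1, 0.2]
grip_width: 0.36
```

```bash
python3 log.py; python3 -c "
from h import *
save('top','t4.png');save('wrist','w4.png')
print(w('scene',ctrl.spot_point('scene','bottle')[0]['xyz']),w('top',ctrl.spot_point('top','bottle')[0]['xyz']))
"
```

```text
7.875 [ 0.914 -0.109 -0.362  2.218 -0.895  0.87   0.046] [ 0.5237 -0.099   0.1668] [-2.2 -0.1  0.2] 0.36015605298565
[[0.557, 0.499, -0.664], [0.322, -0.866, -0.381], [-0.766, -0.002, -0.643]]
[ 0.51334365 -0.09942096  0.15041472] [ 0.5488434  -0.08360719  0.15115958]
```

View pics/w4.png

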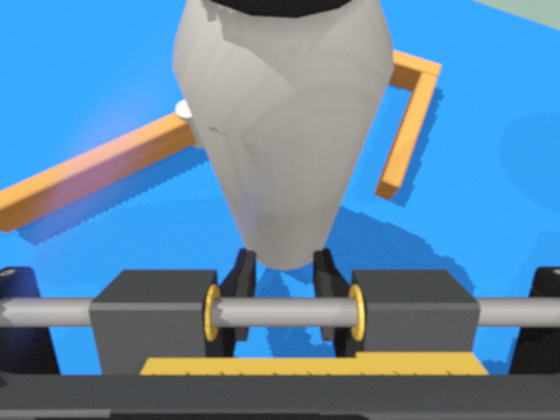

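View pics/t4.png

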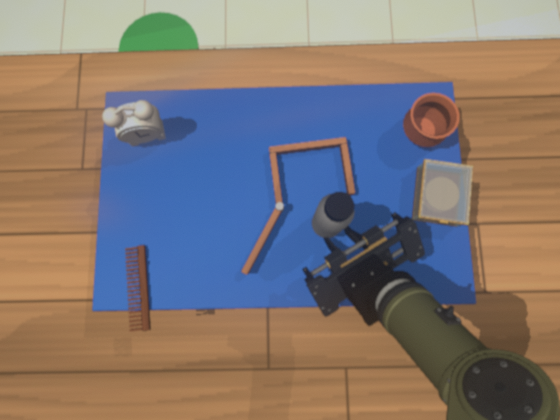

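Cradle holds: wrist view shows the bottle foot still centred at (285,255). The top view shows the bottle at (335,215), heading into the mouth.

```bash
python3 - <<'E'
from ik import *
from plan import *
s=ctrl.get_state();p0=s['position'];R0=Ro.from_rotvec(s['tool_rot'])
u=lambda a:np.array([np.cos(a),np.sin(a)])
g=np.array([.656,-.0575]);off=.0285;a0=.52
b=p0[:2]+off*u(a0);d=g-b;print(b,np.arctan2(d[1],d[0]),np.linalg.norm(d))
p,R=p0,R0;q=s['joint_positions']
for f,a,n in((.45,.33,12),(.9,.16,12)):
    r,p,R=plan(p,R,np.r_[b+f*d-off*u(a),.168],tool(a,.7),n);show(r);e,q=ik(p,R,q);print(p.round(4),round(e*1e3,2),q.round(2))
E
```

```text
[ 0.54838651 -0.08474374] 0.24795327391555563 0.1110084857825581
[0.3, 0.1, -0.3, 0.012, 0.0, 0.01, 0.2, 0.0, -0.3, 0.013, 0.0, 0.011, 0.3, 0.1, -0.4, 0.012, 0.0, 0.01, 0.2, 0.0, -0.3, 0.012, 0.0, 0.011, 0.3, 0.1, -0.3, 0.012, 0.0, 0.01, 0.2, 0.0, -0.3, 0.013, 0.0, 0.011, 0.3, 0.0, -0.3, 0.012, 0.001, 0.01, 0.2, 0.1, -0.3, 0.012, -0.0, 0.011, 0.3, -0.0, -0.4, 0.013, -0.0, 0.01, 0.3, -0.0, -0.3, 0.012, -0.0, 0.011, 0.2, -0.0, -0.3, 0.012, -0.0, 0.01, 0.3, -0.0, -0.3, 0.012, -0.0, 0.011]
[ 0.5699 -0.0818  0.1676] 0.0 [ 0.93 -0.13 -0.53  2.22 -0.9   0.66 -0.23]
[0.3, -0.0, -0.3, 0.011, -0.0, 0.009, 0.2, -0.0, -0.3, 0.011, -0.0, 0.009, 0.3, -0.0, -0.4, 0.011, -0.0, 0.009, 0.3, -0.1, -0.3, 0.01, 0.0, 0.01, 0.2, 0.0, -0.3, 0.011, -0.0, 0.009, 0.3, -0.0, -0.3, 0.011, -0.0, 0.009, 0.3, -0.1, -0.3, 0.011, -0.0, 0.009, 0.2, -0.0, -0.4, 0.011, -0.0, 0.009, 0.3, -0.1, -0.3, 0.011, -0.0, 0.009, 0.3, -0.0, -0.3, 0.011, -0.0, 0.009, 0.2, -0.1, -0.3, 0.011, -0.0, 0.009, 0.3, -0.1, -0.3, 0.01, -0.0, 0.01]
[ 0.6168 -0.0646  0.1676] 0.0 [ 1.07 -0.1  -0.82  2.18 -0.75  0.47 -0.61]
```

step_arm(increments=[0.3,0.1,-0.3,0.012,0,0.01,0.2,0,-0.3,0.012,0,0.01,0.3,0.1,-0.4,0.012,0,0.01,0.2,0,-0.3,0.012,0,0.01,0.3,0.1,-0.3,0.012,0,0.01,0.2,0,-0.3,0.012,0,0.01,0.3,0,-0.3,0.012,0,0.01,0.2,0.1,-0.3,0.012,0,0.01,0.3,0,-0.4,0.012,0,0.01,0.3,0,-0.3,0.012,0,0.01,0.2,0,-0.3,0.012,0,0.01,0.3,0,-0.3,0.012,0,0.01])

```text
time: 9.57
position: [0.5698, -0.0817, 0.1675]
tool_rot: [2.69, 0.457, -1.254]
ft_force: [-1.5, -1.1, -0.3]
grip_width: 0.361
```

```bash
python3 log.py; python3 -c "
from h import *
save('top','t5.png');save('wrist','w5.png');save('scene','s5.png')
print(w('scene',ctrl.spot_point('scene','bottle')[0]['xyz']),w('top',ctrl.spot_point('top','bottle')[0]['xyz']))
"
python3 - <<'E'
from ik import *
from plan import *
s=ctrl.get_state();p0=s['position'];R0=Ro.from_rotvec(s['tool_rot'])
u=lambda a:np.array([np.cos(a),np.sin(a)])
g=np.array([.656,-.0575]);off=.0285;a0=np.arctan2(-R0.as_matrix()[1,2],-R0.as_matrix()[0,2])
b=p0[:2]+off*u(a0);d=g-b;print(a0,b,np.arctan2(d[1],d[0]),np.linalg.norm(d))
p,R=p0,R0;q=s['joint_positions']
for f,a,n in((.85,.15,12),):
    r,p,R=plan(p,R,np.r_[b+f*d-off*u(a),.168],tool(a,.7),n);show(r);e,q=ik(p,R,q);print(p.round(4),round(e*1e3,2),q.round(2))
E
```

```text
9.575 [ 0.865 -0.123 -0.47   2.222 -0.884  0.659 -0.234] [ 0.5698 -0.0817  0.1675] [-1.5 -1.1 -0.3] 0.36083062214874606
[[0.607, 0.329, -0.724], [0.213, -0.944, -0.25], [-0.766, -0.003, -0.643]]
[ 0.60109157 -0.07381491  0.23816968] [ 0.59860061 -0.06820607  0.14966125]
0.3342902847843213 [ 0.59675513 -0.0725162 ] 0.24823242458702538 0.06111825304329214
[0.3, -0.0, -0.3, 0.012, 0.0, 0.01, 0.3, -0.0, -0.4, 0.012, 0.0, 0.01, 0.2, -0.0, -0.3, 0.011, 0.0, 0.01, 0.3, -0.1, -0.3, 0.012, 0.0, 0.011, 0.3, 0.0, -0.4, 0.012, 0.001, 0.01, 0.3, -0.0, -0.3, 0.012, -0.0, 0.01, 0.2, -0.1, -0.3, 0.011, -0.0, 0.01, 0.3, -0.0, -0.4, 0.012, -0.0, 0.01, 0.3, -0.1, -0.3, 0.012, -0.0, 0.01, 0.3, -0.1, -0.3, 0.012, 0.0, 0.01, 0.2, -0.0, -0.4, 0.011, 0.0, 0.011, 0.3, -0.1, -0.3, 0.012, 0.0, 0.01]
[ 0.6189 -0.0641  0.1682] 0.0 [ 0.95 -0.09 -0.73  2.18 -0.71  0.45 -0.66]
```

View pics/w5.png

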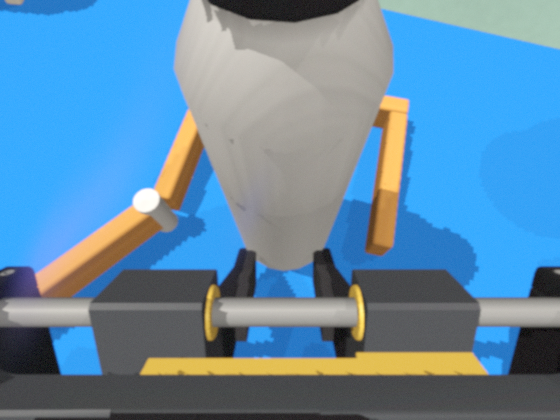

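View pics/s5.png

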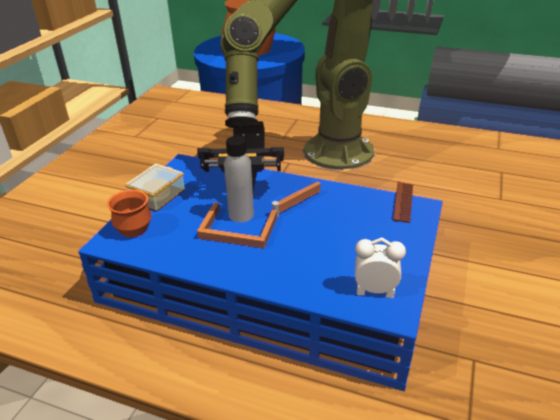

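The bottle is inside the mouth, upright at (240,185) in the scene view. The right rail end, at (378,245) in the wrist view, is clear of the fingers. I'll continue.

step_arm(increments=[0.3,0,-0.3,0.012,0,0.01,0.3,0,-0.4,0.012,0,0.01,0.2,0,-0.3,0.012,0,0.01,0.3,-0.1,-0.3,0.012,0,0.01,0.3,0,-0.4,0.012,0,0.01,0.3,0,-0.3,0.012,0,0.01,0.2,-0.1,-0.3,0.012,0,0.01,0.3,0,-0.4,0.012,0,0.01,0.3,-0.1,-0.3,0.012,0,0.01,0.2,0,-0.3,0.012,0,0.01])

```text
time: 11.08
position: [0.6099, -0.0673, 0.1677]
tool_rot: [2.772, 0.252, -1.294]
ft_force: [-1.6, -0.7, -0.5]
grip_width: 0.362
```

```bash
python3 log.py; python3 -c "
from h import *
save('top','t6.png');save('scene','s6.png')
print([w(c,ctrl.spot_point(c,'bottle')[0]['xyz']) for c in ('scene','top')])
"
```

```text
11.075 [ 0.844 -0.097 -0.594  2.195 -0.742  0.48  -0.586] [ 0.6099 -0.0673  0.1677] [-1.6 -0.7 -0.5] 0.36222492632933556
[[0.632, 0.179, -0.754], [0.117, -0.984, -0.135], [-0.766, -0.004, -0.642]]
[array([ 0.63695481, -0.06260269,  0.14696407]), array([ 0.64196389, -0.05969328,  0.15274643])]
```

View pics/t6.png

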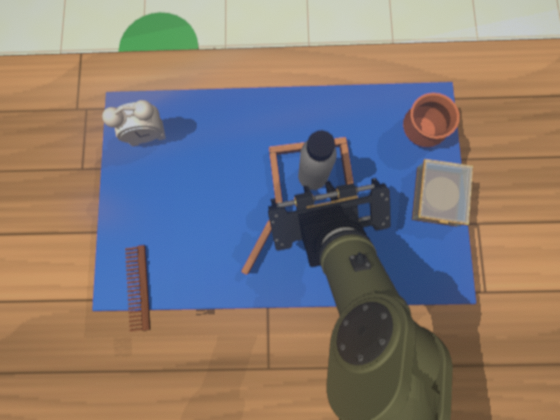

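View pics/s6.png

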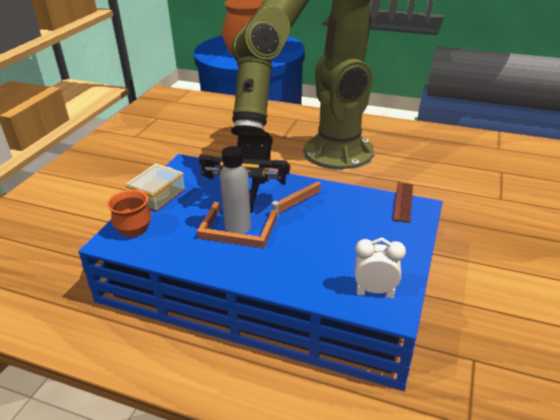

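step_arm(increments=[0.1,0,-0.1,0,0,0,0.1,0,-0.1,0,0,0,0.1,0,-0.1,0,0,0,0.1,0,-0.2,0,0,0,0.1,0,-0.1,0,0,0,0.1,0,-0.1,0,0,0,0.1,0,-0.1,0,0,0,0.1,0,-0.2,0,0,0])

```text
time: 12.28
position: [0.6225, -0.0654, 0.1681]
tool_rot: [2.771, 0.252, -1.293]
ft_force: [-1.5, -0.0, -0.3]
grip_width: 0.36
```

step_arm(increments=[0.1,0,-0.1,0,0,0,0.1,0,-0.1,0,0,0])

```text
time: 12.52
position: [0.6253, -0.0649, 0.168]
tool_rot: [2.771, 0.252, -1.293]
ft_force: [-2.6, -0.8, 0.7]
grip_width: 0.36
```

step_arm(increments=[0.1,0,-0.1,0,0,0])

```text
time: 12.65
position: [0.6268, -0.0646, 0.1679]
tool_rot: [2.771, 0.252, -1.293]
ft_force: [-2.6, -0.1, 0.4]
grip_width: 0.359
```

step_arm(increments=[0.1,0,-0.1,0,0,0])

```text
time: 12.78
position: [0.6282, -0.0644, 0.1678]
tool_rot: [2.771, 0.252, -1.293]
ft_force: [-1.8, -1.0, 0.9]
grip_width: 0.361
```

```bash
python3 -c "
from h import *
im=save('scene','s7.png');b=save('top','t7.png')
o=np.hstack([cv2.resize(im[130:260,170:320],None,fx=2.6,fy=2.6),cv2.resize(b[110:240,225:375],None,fx=2.6,fy=2.6)])
cv2.imwrite('pics/c7.png',o[:,:,::-1])
for c in('scene','top'):print(w(c,ctrl.spot_point(c,'bottle')[0]['xyz']))
print(ctrl.get_state()['ft_force'])
"
```

```text
[ 0.65921071 -0.05802202  0.14474993]
[ 0.65742024 -0.05747848  0.15248968]
[-1.19487368 -0.09397825  0.11629444]
```

View pics/c7.png

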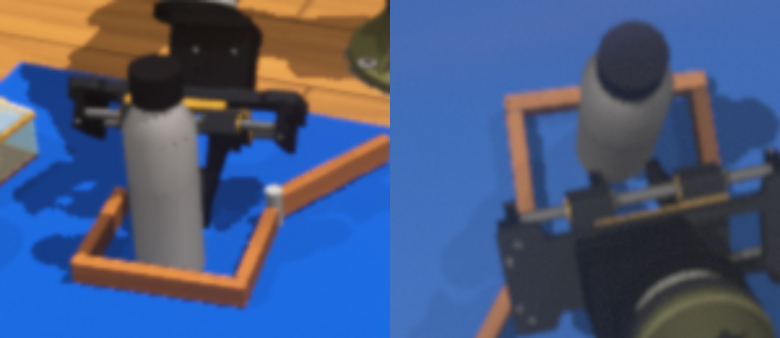

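The bottle is almost at the back rail, in the scene crop with its foot near (170,265) behind the rail top. There is no rise in force yet, so I'll creep on.

step_arm(increments=[0.1,0,-0.1,0,0,0])

```text
time: 13.1
position: [0.6294, -0.0642, 0.1677]
tool_rot: [2.771, 0.252, -1.293]
ft_force: [-2.1, -0.7, 1.3]
grip_width: 0.36
```

step_arm(increments=[0.1,0,-0.1,0,0,0])

```text
time: 13.22
position: [0.6304, -0.0641, 0.1672]
tool_rot: [2.771, 0.252, -1.294]
ft_force: [-7.8, -0.9, 4.2]
grip_width: 0.359
```

step_arm(increments=[0.1,0,-0.1,0,0,0])

```text
time: 13.35
position: [0.6311, -0.0639, 0.1665]
tool_rot: [2.77, 0.253, -1.296]
ft_force: [-11.7, -1.8, 5.6]
grip_width: 0.36
```

The back rail contact is felt: force rose to about 12 N at TCP x ≈ 0.631. I'll back straight off, level.

step_arm(increments=[-0.2,0,0.2,0,0,0,-0.4,0,0.5,0,0,0,-0.8,0,0.9,0,0,0,-0.8,0,1,0,0,0,-0.8,0,0.9,0,0,0,-0.8,0,1,0,0,0,-0.8,0,0.9,0,0,0])

```text
time: 14.22
position: [0.5616, -0.0765, 0.168]
tool_rot: [2.771, 0.252, -1.293]
ft_force: [-0.5, -0.0, -0.1]
grip_width: 0.357
```

```bash
python3 log.py; python3 - <<'E'
from ik import *
from plan import *
im=save('scene','s8.png');b=save('top','t8.png')
o=np.hstack([cv2.resize(im[130:260,170:320],None,fx=2.6,fy=2.6),cv2.resize(b[110:240,225:375],None,fx=2.6,fy=2.6)])
cv2.imwrite('pics/c8.png',o[:,:,::-1])
for c in('scene','top'):
    for n in('bottle','gate_tip'):print(n,[w(c,x['xyz']) for x in ctrl.spot_point(c,n)[:1]])
s=ctrl.get_state();p,R=s['position'],Ro.from_rotvec(s['tool_rot']);q=s['joint_positions']
for t,a,ti,n in(([.545,-.05,.27],.14,.4,4),([.510,.079,.25],.12,.15,6),([.510,.079,.167],.12,.15,4)):
    r,p,R=plan(p,R,t,tool(a,ti),n);show(r);e,q=ik(p,R,q);print(p.round(4),round(e*1e3,2),q.round(2))
E
```

```text
14.225 [ 0.849 -0.211 -0.52   2.283 -0.853  0.558 -0.455] [ 0.5616 -0.0765  0.168 ] [-0.5 -0.  -0.1] 0.35725372999606686
[[0.632, 0.179, -0.754], [0.117, -0.984, -0.135], [-0.766, -0.003, -0.643]]
bottle [array([ 0.65952573, -0.05806491,  0.14721345])]
gate_tip []
bottle [array([ 0.65811189, -0.05539923,  0.15286164])]
gate_tip [array([0.46169695, 0.06391643, 0.16798129])]
[-2.2, -0.7, -1.4, 0.008, -0.075, 0.006, -2.2, -0.8, -1.2, 0.009, -0.074, 0.006, -2.4, -0.7, -1.1, 0.008, -0.075, 0.006, -2.4, -0.7, -0.8, 0.008, -0.074, 0.006]
[ 0.5447 -0.0501  0.2702] 0.0 [ 0.75 -0.22 -0.55  1.95 -0.28  1.01 -1.13]
[0.2, -2.2, 0.4, 0.003, -0.042, 0.001, 0.2, -2.2, 0.4, 0.003, -0.041, 0.001, 0.2, -2.2, 0.3, 0.004, -0.042, 0.001, 0.3, -2.2, 0.4, 0.003, -0.042, 0.0, 0.3, -2.2, 0.4, 0.003, -0.042, 0.001, 0.2, -2.3, 0.4, 0.003, -0.041, 0.001]
[0.5095 0.0794 0.2502] 0.0 [ 0.47 -0.09 -0.64  1.84 -0.05  1.22 -1.61]
[2.1, 0.0, 0.3, 0.0, -0.0, 0.0, 2.0, 0.0, 0.3, 0.0, -0.0, 0.0, 2.1, 0.0, 0.3, 0.0, -0.0, 0.0, 2.0, 0.0, 0.3, 0.0, -0.0, 0.0]
[0.5099 0.0795 0.1673] 0.0 [ 0.5  -0.02 -0.7   1.96 -0.    1.05 -1.65]
```

View pics/c8.png

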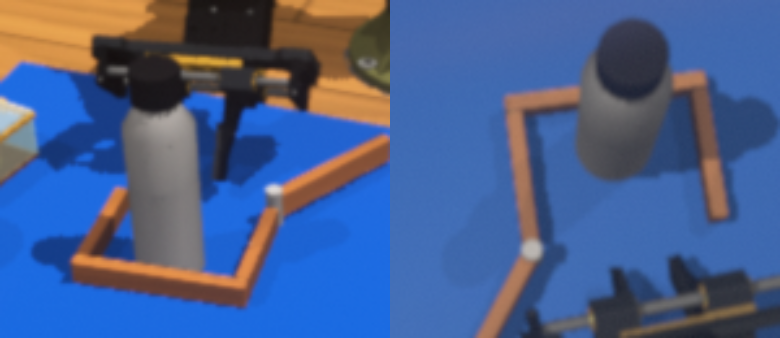

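The bottle stands upright and centred against the back rail, at (165,160) in the scene crop, and the hand is clear. Next I lift over to the gate and shut the fingers.

step_arm(increments=[-2.2,-0.7,-1.4,0.008,-0.075,0.006,-2.2,-0.8,-1.2,0.008,-0.075,0.006,-2.4,-0.7,-1.1,0.008,-0.075,0.006,-2.4,-0.7,-0.8,0.008,-0.075,0.006,0.2,-2.2,0.4,0.003,-0.042,0.001,0.2,-2.2,0.4,0.003,-0.042,0.001,0.2,-2.2,0.3,0.003,-0.042,0.001,0.3,-2.2,0.4,0.003,-0.042,0,0.3,-2.2,0.4,0.003,-0.042,0.001,0.2,-2.3,0.4,0.003,-0.042,0.001,0,0,0,0,0,0], fingers=0)

```text
time: 15.9
position: [0.5094, 0.0817, 0.2501]
tool_rot: [2.313, 0.148, -1.997]
ft_force: [0.5, 0.9, -0.3]
grip_width: 0.004
```

```bash
python3 log.py; python3 - <<'E'
from plan import *
save('wrist','w9.png');save('scene','s9.png')
print([w('wrist',x['xyz']) for x in ctrl.spot_point('wrist','gate_tip')[:2]])
E
```

```text
15.9 [ 0.935 -0.121 -1.057  1.828 -0.113  1.228 -1.541] [0.5094 0.0817 0.2501] [ 0.5  0.9 -0.3] 0.003864535922930516
[[0.145, 0.126, -0.981], [0.019, -0.992, -0.125], [-0.989, -0.001, -0.146]]
[]
```

View pics/w9.png

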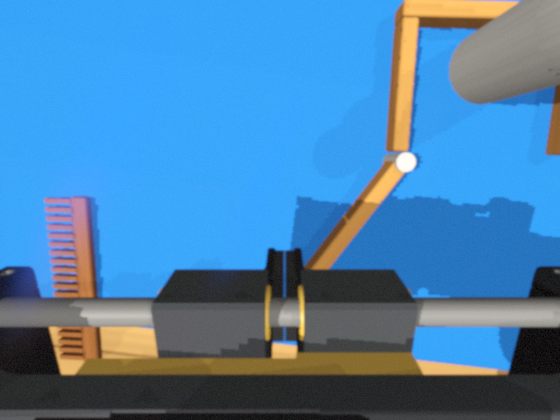

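View pics/s9.png

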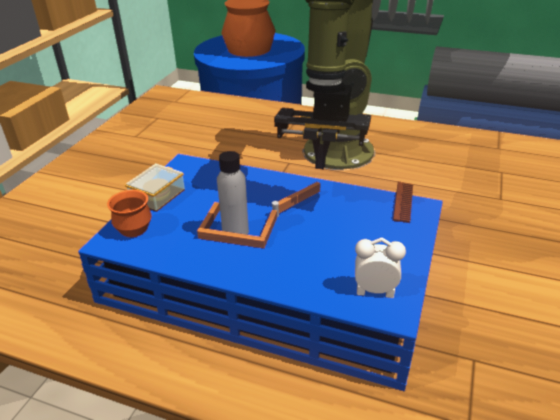

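The wrist view shows the shut fingertips at (285,255), left of the gate bar, which runs from (405,160) to (315,270). By my numbers they are 38 mm off the bar's centreline at radius 98 mm. Descend.

step_arm(increments=[2,0,0.3,0,0,0,2,0,0.3,0,0,0,2,0,0.3,0,0,0,2.1,0,0.3,0,0,0,0,0,0,0,0,0])

```text
time: 16.68
position: [0.5077, 0.0777, 0.1666]
tool_rot: [2.313, 0.139, -2.003]
ft_force: [0.1, 0.4, 0.2]
grip_width: 0.005
```

```bash
python3 log.py; python3 - <<'E'
from ik import *
from plan import *
save('scene','s10.png')
s=ctrl.get_state();p,R=s['position'],Ro.from_rotvec(s['tool_rot']);q=s['joint_positions']
pin=np.array([.5738,-.0005]);A=.12
def pt(phi,r,off):
    g=lambda v:np.array([np.cos(A)*v[0]-np.sin(A)*v[1],np.sin(A)*v[0]+np.cos(A)*v[1]])
    d=g((-np.sin(phi),-np.cos(phi)));m=g((np.cos(phi),-np.sin(phi)))
    return pin+r*d-off*m
print('now',p)
for phi,ti,n in((2.2,.15,4),(1.9,.15,5),(1.57,.15,5),(1.3,.2,4),(1.0,.3,4),(.7,.4,4),(.4,.5,4),(.2,.5,3),(.1,.5,3),(0,.5,3)):
    r,p,R=plan(p,R,np.r_[pt(phi,.098,.018),.167],tool(.12,ti),n);print('phi',phi);show(r);e,q=ik(p,R,q);print(p.round(4),round(e*1e3,2),q.round(2))
E
```

```text
16.675 [ 0.929 -0.016 -1.114  1.949 -0.006  1.057 -1.635] [0.5077 0.0777 0.1666] [0.1 0.4 0.2] 0.0050350077050248885
[[0.142, 0.12, -0.983], [0.017, -0.993, -0.119], [-0.99, 0.0, -0.143]]
now [0.50867784 0.07814486 0.16781006]
phi 2.2
[-0.0, 0.3, 0.3, 0.0, 0.001, -0.0, -0.1, 0.4, 0.4, 0.0, 0.001, -0.0, 0.0, 0.3, 0.3, 0.0, 0.002, -0.0, -0.0, 0.4, 0.3, 0.0, 0.001, -0.0]
[0.4974 0.0627 0.1669] 0.0 [ 0.96 -0.08 -1.08  1.98 -0.08  1.05 -1.54]
phi 1.9
[-0.1, 0.5, 0.4, 0.0, -0.0, -0.0, -0.0, 0.4, 0.3, 0.0, -0.0, -0.0, -0.1, 0.5, 0.4, 0.0, -0.0, -0.0, -0.0, 0.5, 0.4, 0.0, -0.0, -0.0, -0.1, 0.4, 0.3, 0.0, -0.0, -0.0]
[0.4821 0.0377 0.1672] 0.0 [ 0.98 -0.15 -1.02  2.02 -0.16  1.06 -1.42]
phi 1.57
[-0.0, 0.6, 0.2, 0.0, -0.0, -0.0, -0.1, 0.6, 0.3, 0.0, -0.0, -0.0, 0.0, 0.7, 0.2, 0.0, -0.0, -0.0, -0.0, 0.6, 0.2, 0.0, -0.0, -0.0, -0.1, 0.6, 0.2, 0.0, -0.0, -0.0]
[0.4747 0.0055 0.1675] 0.0 [ 1.   -0.18 -0.96  2.03 -0.19  1.07 -1.33]
phi 1.3
[0.0, 0.7, 0.0, 0.0, 0.012, -0.0, 0.0, 0.6, 0.1, 0.0, 0.013, -0.0, 0.0, 0.7, 0.0, 0.0, 0.012, -0.0, 0.0, 0.7, 0.1, 0.0, 0.013, -0.0]
[ 0.476  -0.0215  0.1672] 0
[... 547 characters left out ...]
, 0.025, -0.0, 0.3, 0.5, -0.5, 0.0, 0.025, -0.0, 0.2, 0.5, -0.5, 0.0, 0.025, -0.0]
[ 0.5296 -0.0896  0.1675] 0.0 [ 1.06 -0.24 -0.73  2.19 -0.55  0.74 -0.8 ]
phi 0.2
[0.3, 0.3, -0.5, 0.0, -0.0, -0.0, 0.3, 0.3, -0.5, 0.0, -0.0, -0.0, 0.3, 0.3, -0.5, 0.0, -0.0, -0.0]
[ 0.548  -0.0964  0.1668] 0.0 [ 1.14 -0.19 -0.81  2.15 -0.52  0.72 -0.82]
phi 0.1
[0.1, 0.1, -0.3, 0.0, -0.0, -0.0, 0.2, 0.1, -0.3, 0.0, -0.0, -0.0, 0.1, 0.2, -0.2, 0.0, -0.0, -0.0]
[ 0.5574 -0.0993  0.1671] 0.0 [ 1.17 -0.16 -0.85  2.13 -0.5   0.71 -0.84]
phi 0
[0.2, 0.1, -0.3, 0.0, -0.0, -0.0, 0.1, 0.0, -0.3, 0.0, -0.0, -0.0, 0.2, 0.1, -0.3, 0.0, -0.0, -0.0]
[ 0.5679 -0.1     0.1671] 0.0 [ 1.19 -0.13 -0.89  2.11 -0.46  0.7  -0.87]
```

View pics/s10.png

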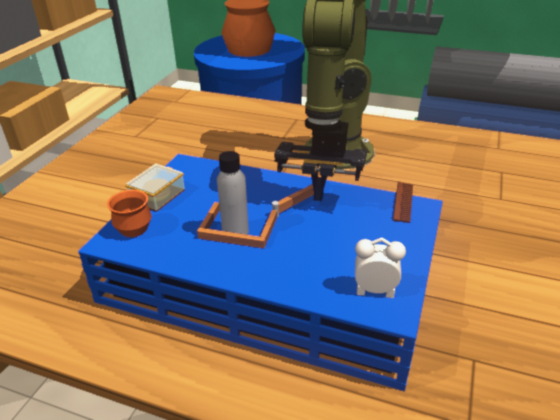

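The fingers are down behind the bar, at (320,190) in the scene view. Swing begins.

step_arm(increments=[0,0.3,0.3,0,0,0,-0.1,0.4,0.4,0,0,0,0,0.3,0.3,0,0,0,0,0.4,0.3,0,0,0,-0.1,0.5,0.4,0,0,0,0,0.4,0.3,0,0,0,-0.1,0.5,0.4,0,0,0,0,0.5,0.4,0,0,0,-0.1,0.4,0.3,0,0,0])

```text
time: 17.85
position: [0.482, 0.0382, 0.1674]
tool_rot: [2.314, 0.14, -1.999]
ft_force: [-0.4, 0.3, 0.8]
grip_width: 0.003
```

```bash
python3 log.py; python3 - <<'E'
from plan import *
save('scene','s11.png');save('top','t11.png')
for c in('scene','top'):print([w(c,x['xyz']) for x in ctrl.spot_point(c,'gate_tip')[:2]])
E
```

```text
17.85 [ 0.964 -0.145 -1.007  2.013 -0.152  1.065 -1.433] [0.482  0.0382 0.1674] [-0.4  0.3  0.8] 0.0030607548306403848
[[0.144, 0.121, -0.982], [0.017, -0.993, -0.12], [-0.989, 0.001, -0.145]]
[array([0.44544485, 0.02710003, 0.17040078])]
[array([ 0.59200691, -0.28742671,  0.14738711])]
```

View pics/s11.png

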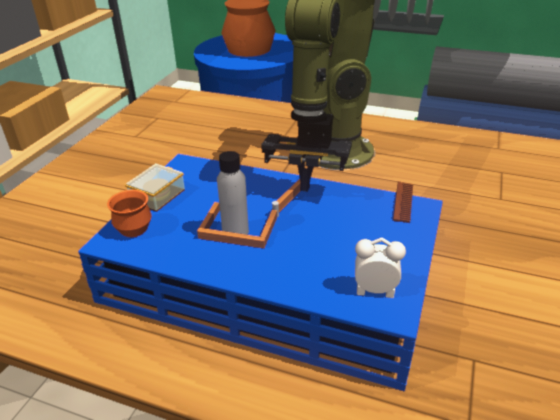

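View pics/t11.png

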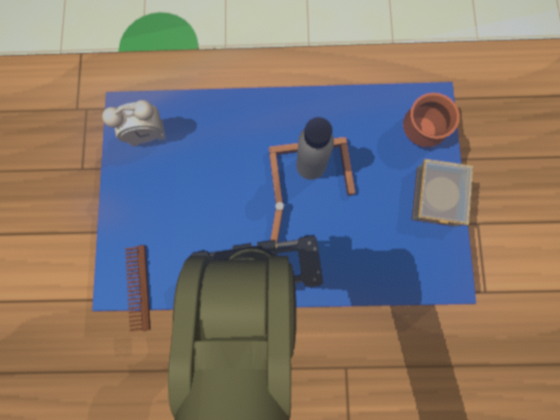

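The gate moves as modelled: the tip fix gives φ ≈ 1.9. Continue.

step_arm(increments=[0,0.6,0.2,0,0,0,-0.1,0.6,0.3,0,0,0,0,0.7,0.2,0,0,0,0,0.6,0.2,0,0,0,0,0.6,0.2,0,0,0,0,0.7,0,0,0,0,0,0.6,0,0,0,0,0,0.7,-0.1,0,0,0,0,0.7,0,0,0,0])

```text
time: 19.18
position: [0.4798, -0.0205, 0.1671]
tool_rot: [2.315, 0.141, -1.999]
ft_force: [1.1, 0.5, -0.1]
grip_width: 0.007
```

```bash
python3 log.py; python3 - <<'E'
from ik import *
from plan import *
save('scene','s12.png')
for c in('scene',):print([w(c,x['xyz']) for x in ctrl.spot_point(c,'gate_tip')[:2]])
s=ctrl.get_state();p,R=s['position'],Ro.from_rotvec(s['tool_rot']);q=s['joint_positions']
pin=np.array([.5738,-.0005]);A=.12
def pt(phi,r,off):
    g=lambda v:np.array([np.cos(A)*v[0]-np.sin(A)*v[1],np.sin(A)*v[0]+np.cos(A)*v[1]])
    d=g((-np.sin(phi),-np.cos(phi)));m=g((np.cos(phi),-np.sin(phi)))
    return pin+r*d-off*m
print('now',p)
for phi,ti,n in((1.0,.18,5),(.7,.3,5),(.4,.45,5),(.2,.5,4),(.1,.5,3),(0,.5,3)):
    r,p,R=plan(p,R,np.r_[pt(phi,.098,.018),.167],tool(.12,ti),n);print('phi',phi);show(r);e,q=ik(p,R,q);print(p.round(4),round(e*1e3,2),q.round(2))
E
```

```text
19.175 [ 1.001 -0.14  -0.918  2.021 -0.16   1.067 -1.301] [ 0.4798 -0.0205  0.1671] [ 1.1  0.5 -0.1] 0.007311099383154562
[[0.145, 0.122, -0.982], [0.017, -0.993, -0.12], [-0.989, 0.001, -0.146]]
[array([ 0.45722855, -0.05176308,  0.16933539])]
now [ 0.47968227 -0.02111106  0.16710487]
phi 1.0
[0.0, 0.6, -0.1, 0.0, 0.007, -0.0, 0.0, 0.5, -0.0, 0.0, 0.007, -0.0, 0.0, 0.6, -0.1, 0.0, 0.006, -0.0, 0.1, 0.6, -0.1, 0.001, 0.007, -0.0, -0.0, 0.6, -0.1, -0.0, 0.007, -0.001]
[ 0.4872 -0.0494  0.1668] 0.0 [ 1.03 -0.14 -0.88  2.03 -0.18  1.03 -1.23]
phi 0.7
[0.0, 0.5, -0.3, -0.0, 0.024, 0.0, 0.1, 0.5, -0.3, -0.0, 0.024, 0.0, 0.1, 0.5, -0.3, -0.0, 0.024, 0.0, 0.0, 0.5, -0.3, -0.0, 0.024, 0.0, 0.1, 0.5, -0.3, -0.0, 0.024, 0.0]
[ 0.5054 -0.0724  0.1672] 0.0 [ 1.07 -0.18 -0.83  2.08 -0.3   0.92 -1.07]
phi 0.4
[0.1, 0.4, -0.4, -0.0, 0.03, 0.0, 0.2, 0.4, -0.4, -0.0, 0.03, 0.0, 0.1, 0.4, -0.4, -0.0, 0.03, 0.0, 0.2, 0.4, -0.4, -0.0, 0.03, 0.0, 0.2, 0.4, -0.4, -0.0, 0.03, 0.0]
[ 0.5292 -0.0897  0.1668] 0.0 [ 1.06 -0.21 -0.75  2.15 -0.46  0.77 -0.89]
phi 0.2
[0.2, 0.2, -0.4, -0.0, 0.012, 0.0, 0.2, 0.3, -0.4, -0.0, 0.013, 0.0, 0.2, 0.2, -0.4, -0.0, 0.012, 0.0, 0.2, 0.2, -0.4, -0.0, 0.013, 0.0]
[ 0.5481 -0.0965  0.1669] 0.0 [ 1.08 -0.18 -0.76  2.15 -0.5   0.71 -0.84]
phi 0.1
[0.1, 0.1, -0.3, -0.0, -0.0, 0.0, 0.2, 0.1, -0.2, -0.0, -0.0, 0.0, 0.1, 0.2, -0.3, -0.0, -0.0, 0.0]
[ 0.5574 -0.0994  0.1672] 0.0 [ 1.11 -0.15 -0.8   2.13 -0.48  0.71 -0.86]
phi 0
[0.2, 0.1, -0.3, -0.0, -0.0, 0.0, 0.1, 0.0, -0.3, -0.0, -0.0, 0.0, 0.2, 0.1, -0.3, -0.0, -0.0, 0.0]
[ 0.5679 -0.1001  0.1672] 0.0 [ 1.13 -0.12 -0.83  2.11 -0.44  0.69 -0.89]
```

View pics/s12.png

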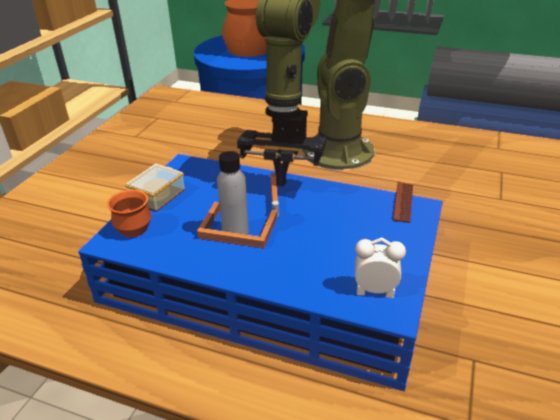

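φ ≈ 1.28 now, with the tip at (275,180) in the scene view. The bottle is unmoved.

step_arm(increments=[0,0.6,-0.1,0,0.007,0,0,0.5,0,0,0.007,0,0,0.6,-0.1,0,0.007,0,0.1,0.6,-0.1,0,0.007,0,0,0.6,-0.1,0,0.007,0,0,0.5,-0.3,0,0.024,0,0.1,0.5,-0.3,0,0.024,0,0.1,0.5,-0.3,0,0.024,0,0,0.5,-0.3,0,0.024,0,0.1,0.5,-0.3,0,0.024,0])

```text
time: 20.52
position: [0.5055, -0.0717, 0.1674]
tool_rot: [2.469, 0.15, -1.816]
ft_force: [-0.4, -0.0, 1.0]
grip_width: 0.005
```

```bash
python3 log.py; python3 - <<'E'
from plan import *
save('scene','s13.png');save('wrist','w13.png')
for c in('scene','wrist'):print([w(c,x['xyz']) for x in ctrl.spot_point(c,'gate_tip')[:2]])
E
```

```text
20.525 [ 1.025 -0.179 -0.792  2.084 -0.288  0.914 -1.08 ] [ 0.5055 -0.0717  0.1674] [-0.4 -0.   1. ] 0.004518333678592321
[[0.296, 0.121, -0.947], [0.035, -0.993, -0.116], [-0.955, 0.001, -0.298]]
[array([ 0.50630227, -0.11062057,  0.1675844 ])]
[array([ 0.50567981, -0.10077341,  0.1676355 ])]
```

View pics/w13.png

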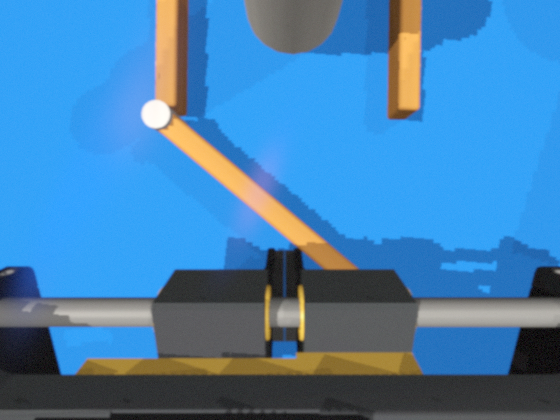

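View pics/s13.png

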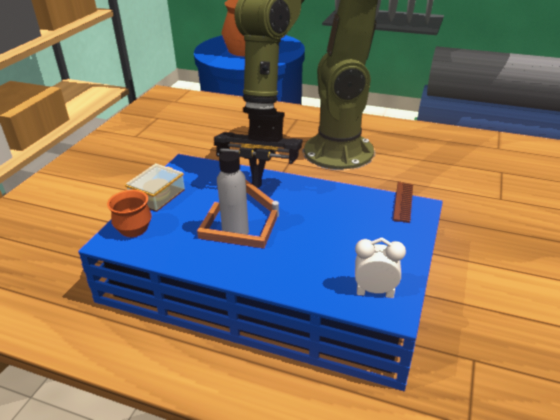

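The wrist view shows the bar from the pin (157,113) to (345,268), pushed by the fingertips at (285,260). φ ≈ 0.75.

step_arm(increments=[0.1,0.4,-0.4,0,0.03,0,0.2,0.4,-0.4,0,0.03,0,0.1,0.4,-0.4,0,0.03,0,0.2,0.4,-0.4,0,0.03,0,0.2,0.4,-0.4,0,0.03,0,0.2,0.2,-0.4,0,0.012,0,0.2,0.3,-0.4,0,0.012,0,0.2,0.2,-0.4,0,0.012,0,0.2,0.2,-0.4,0,0.012,0])

```text
time: 21.85
position: [0.5484, -0.0954, 0.167]
tool_rot: [2.644, 0.161, -1.569]
ft_force: [-0.7, 0.2, -0.6]
grip_width: 0.011
```

```bash
python3 log.py; python3 - <<'E'
from plan import *
save('scene','s14.png');save('wrist','w14.png')
for c in('scene','wrist'):print([w(c,x['xyz']) for x in ctrl.spot_point(c,'gate_tip')[:2]])
E
```

```text
21.85 [ 0.999 -0.171 -0.695  2.151 -0.473  0.707 -0.864] [ 0.5484 -0.0954  0.167 ] [-0.7  0.2 -0.6] 0.010813404496543232
[[0.476, 0.122, -0.871], [0.058, -0.993, -0.107], [-0.878, 0.001, -0.479]]
[array([0.73276677, 0.24754978, 0.14757703])]
[array([ 0.56077746, -0.12454033,  0.16681124])]
```

View pics/w14.png

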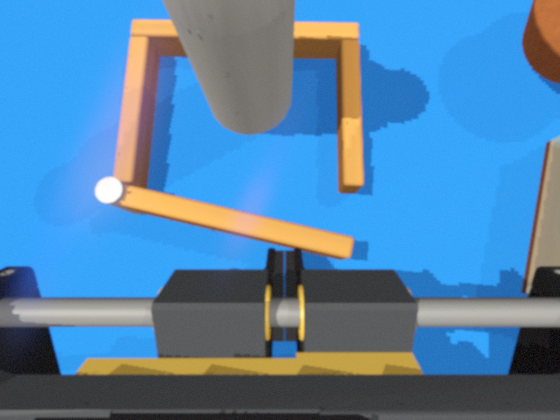

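View pics/s14.png

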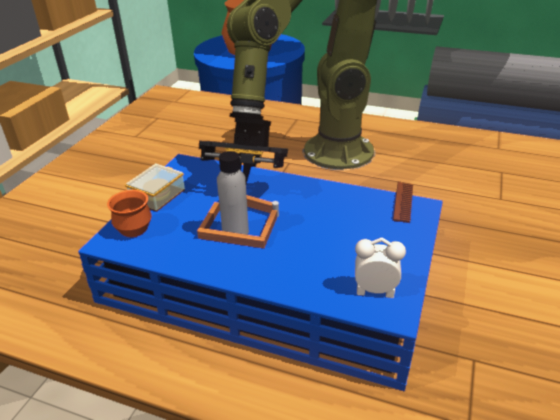

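φ ≈ 0.2, and the bottle is well clear. Closing on slowly to the stop.

step_arm(increments=[0.1,0.1,-0.3,0,0,0,0.2,0.1,-0.2,0,0,0,0.1,0.1,-0.3,0,0,0,0.2,0.1,-0.3,0,0,0,0.1,0,-0.2,0,0,0])

```text
time: 22.68
position: [0.5634, -0.0976, 0.1671]
tool_rot: [2.644, 0.161, -1.57]
ft_force: [0.4, -0.4, -1.6]
grip_width: 0.007
```

step_arm(increments=[0.1,0,-0.2,0,0,0,0.1,0,-0.1,0,0,0])

```text
time: 22.92
position: [0.5669, -0.0971, 0.1667]
tool_rot: [2.644, 0.161, -1.57]
ft_force: [-0.5, -0.3, 0.1]
grip_width: 0.008
```

```bash
python3 - <<'E'
from plan import *
save('wrist','w15.png')
print([w('wrist',x['xyz']) for x in ctrl.spot_point('wrist','gate_tip')[:2]])
E
```

```text
[array([ 0.58534193, -0.12750204,  0.16629557])]
```

View pics/w15.png

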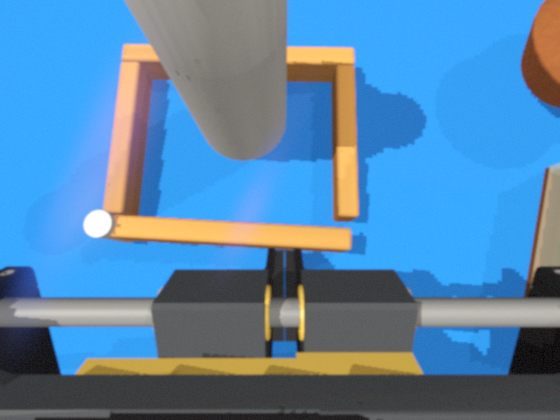

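The bar is nearly across the mouth, its tip at (350,238) against the rail end at (345,215). Still no stop force.

step_arm(increments=[0.1,0,-0.2,0,0,0])

```text
time: 23.15
position: [0.5688, -0.0969, 0.1667]
tool_rot: [2.643, 0.16, -1.57]
ft_force: [-0.1, -0.6, -0.9]
grip_width: 0.005
```

step_arm(increments=[0.1,0,-0.1,0,0,0])

```text
time: 23.28
position: [0.5704, -0.0967, 0.1665]
tool_rot: [2.644, 0.16, -1.57]
ft_force: [0.3, -0.3, 1.0]
grip_width: 0.004
```

step_arm(increments=[0.1,0,-0.1,0,0,0])

```text
time: 23.4
position: [0.5716, -0.0965, 0.166]
tool_rot: [2.643, 0.161, -1.57]
ft_force: [-3.6, -0.7, 2.4]
grip_width: 0.006
```

step_arm(increments=[0.1,0,-0.1,0,0,0])

```text
time: 23.52
position: [0.5723, -0.0966, 0.1654]
tool_rot: [2.642, 0.161, -1.572]
ft_force: [-9.4, -1.0, 8.6]
grip_width: 0.006
```

```bash
python3 - <<'E'
from plan import *
save('wrist','w16.png')
print([w('wrist',x['xyz']) for x in ctrl.spot_point('wrist','gate_tip')[:2]])
E
```

```text
[]
```

View pics/w16.png

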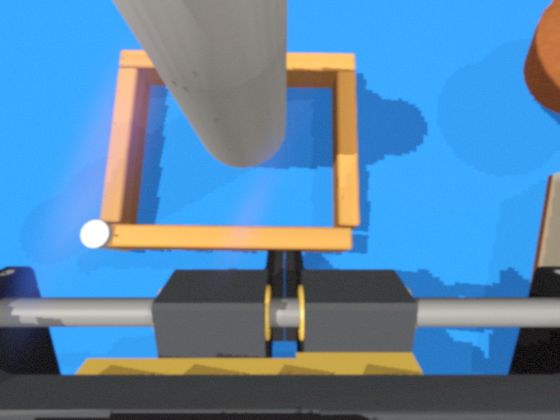

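The bar is parallel to the back rail and at the stop, its tip at (350,238). Back off level, then lift.

step_arm(increments=[-0.1,0,0.2,0,0,0,-0.3,0,0.5,0,0,0,-0.5,0,0.9,0,0,0,-0.5,0,0.9,0,0,0,-0.5,0,0.9,0,0,0,-2,0,0,0,-0.05,0,-3,0,-1,0,-0.05,0,-3,0,-1,0,-0.05,0,-3,0,0,0,-0.05,0,0,0,0,0,0,0])

```text
time: 24.88
position: [0.5095, -0.1045, 0.2775]
tool_rot: [2.468, 0.148, -1.814]
ft_force: [0.2, 0.5, -0.1]
grip_width: 0.003
```

```bash
python3 log.py; python3 - <<'E'
from h import *
save('scene','s17.png');save('top','t17.png');save('wrist','w17.png')
for n in['bottle','gate_tip','alarm','pot','bangle_box','comb']:
    for c in('scene','top','wrist'):print(n,c,[w(c,x['xyz']).round(3).tolist() for x in ctrl.spot_point(c,n)[:1]])
E
```

```text
24.875 [ 1.049 -0.228 -0.699  1.899 -0.303  1.156 -1.02 ] [ 0.5095 -0.1045  0.2775] [ 0.2  0.5 -0.1] 0.00312100414651305
[[0.296, 0.122, -0.947], [0.033, -0.993, -0.117], [-0.954, 0.004, -0.298]]
bottle scene [[0.66, -0.06, 0.149]]
bottle top [[0.66, -0.056, 0.151]]
bottle wrist [[0.658, -0.059, 0.146]]
gate_tip scene []
gate_tip top [[0.588, -0.131, 0.165]]
gate_tip wrist [[0.591, -0.125, 0.167]]
alarm scene [[0.733, 0.25, 0.145]]
alarm top [[0.73, 0.25, 0.149]]
alarm wrist [[0.593, -0.286, 0.147]]
pot scene [[0.72, -0.265, 0.149]]
pot top [[0.724, -0.268, 0.146]]
pot wrist [[0.719, -0.272, 0.153]]
bangle_box scene [[0.592, -0.29, 0.15]]
bangle_box top [[0.591, -0.284, 0.149]]
bangle_box wrist [[0.594, -0.285, 0.149]]
comb scene [[0.438, 0.257, 0.151]]
comb top [[0.439, 0.257, 0.146]]
comb wrist [[0.663, -0.059, 0.237]]
```

View pics/w17.png

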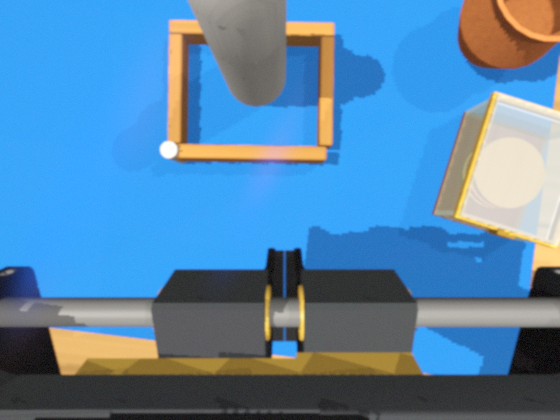

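View pics/t17.png

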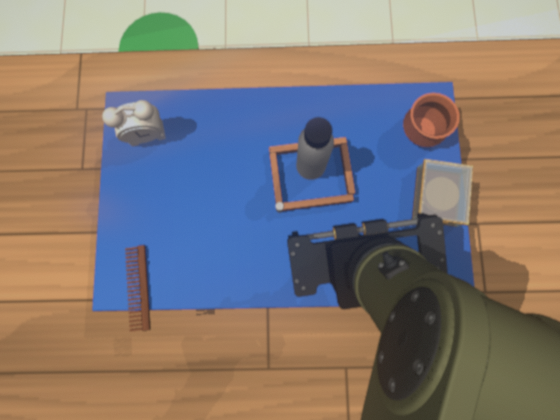

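View pics/s17.png

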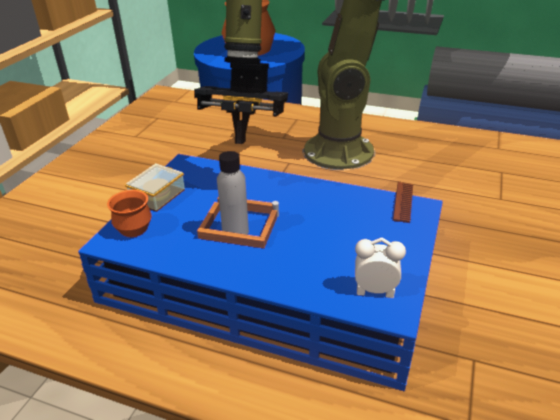

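All three views show the bottle upright at the back rail, the gate shut across the mouth, and every bystander within a few mm of its start. The hand is clear, so I'm handing in.

```bash
python3 -c "
from bench import ctrl
print(ctrl.close_job(),ctrl.get_state()['time'])"
```

```text
the job is handed in; nothing more can be done
the job is handed in; nothing more can be done
```

The bottle now stands upright in the guard against the back rail with the gate shut in front of it, and I handed the job in at about 25 s of the 72 s allowed.

- **Bottle:** I slid it with the fingertips set as a two-point cradle, touching about 24 mm above the foot. The sliding force was about 2 N. It rose to 12 N when the bottle met the back rail, and I then backed off level. In the last pictures the bottle stands at about (0.659, -0.058). The guard's centre measured (0.656, -0.0575), which agrees within the 4 mm accuracy.
- **Gate:** I pushed it round with the closed fingers until the stop force reached about 9 N. At the stop the fingers also felt an upward force of 8.6 N. After I withdrew, the tip was at about (0.590, -0.127), in line with the fully shut direction, and the bar was parallel to the back rail.
- **Bystanders and hand:** The alarm, pot, bangle box and comb were all within a few mm of where they started. The hand was clear of everything at hand-in.

A few checks disagreed:
- The first guard fit from the top camera was about 5 mm too far ahead. I corrected it with the scene and wrist views.
- Some network reports were plainly false, such as a gate tip at the alarm's position, and I ignored them.
- The scene camera did not find the gate tip in the last look. Only the top and wrist views gave it.

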